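Wedge the soldering brick tight in its jig

TASK

Clamp the firebrick against the home stop of its jig: stand spacers from the rack upright in the gap between the brick and the far stop, one at a time, until what is left is narrow enough for the wedge, leaving any spare spacers in the rack. Then push the wedge tip down, upright and square, into what is left of the gap until you feel it jam and brick, spacers and stops are all tight together; push firmly but not hard, as the brick is soft. Finish while still gripping the wedge so that it stays jammed, and leave the other things on the bench alone.

Things in the scene. Friction and masses are not known exactly. Their poses are not given: they have to be found in the camera images.
- jig: Fixed dark steel base plate, 230 x 66 mm, 8 mm thick, with a low rail (top 15 mm above the table) along each long side, 54 mm apart inside. Origin: centre of the underside, on the table; x runs along the plate, from the home stop (x = -82 mm) towards the far stop, y across, z up. Everything in the jig stands on the plate's top, 8 mm above the table.
- home_stop: Fixed steel block with two bolt heads, 25 (x) x 36 (y) x 48 mm high, on the plate's -x end; origin: centre of its underside, axes as the jig's. Its face towards the brick is 12.5 mm on from the origin in +x.
- far_stop: Fixed steel block with one bolt head, 25 (x) x 36 (y) x 48 mm high, at the other end of the gap; origin: centre of its underside, axes as the jig's. Its face towards the gap is 12.5 mm from the origin in -x. Where it is bolted varies: with the brick against the home stop the gap is 21 to 38.5 mm.
- brick: Loose soft white firebrick, 70 (x) x 36 (y) x 48 mm high, about 0.14 kg, with a small wire ring lying on top, standing on the plate next to the home stop, up to 3 mm short of it; origin: centre of its underside, axes as the jig's. It slides along the plate under a push of a few newtons. The gap to fill lies between its +x face (35 mm from the origin) and the far stop.
- rack: Fixed aluminium rack, 200 x 56 mm: an 8 mm base with four equal slots in a row along its x, 46 mm apart (x = -69, -23, 23, 69 mm), each 13 mm wide between walls whose tops are 28 mm above the table. Origin: centre of the underside. Three slots hold a spacer, one the wedge, in any order.
- wedge: Loose fired-clay wedge, about 0.1 kg, standing tip down in a rack slot (tip 8 mm above the table). Origin: middle of the tip edge, z up, x across the taper. Tapered alike on both x sides: 5 mm thick at the tip, 20 mm thick at 50 mm up; above that a straight head 20 mm thick up to 66 mm. 50 mm wide in y everywhere; grip it across this width at the head.
- spacer1: Loose flat fired-clay spacer, 10 (x, thickness) x 44 (y, width) x 48 mm high, about 0.06 kg, upright in a rack slot, underside 8 mm above the table. Origin: centre of its underside, z up. Grip it across its 44 mm width, above the rack walls. All spacers are alike; alone they tip easily. Fingers would rub on a neighbouring spacer: a second one goes in best against the far stop, the wedge between.
- spacer2: Loose flat fired-clay spacer, 10 (x, thickness) x 44 (y, width) x 48 mm high, about 0.06 kg, upright in a rack slot, underside 8 mm above the table. Origin: centre of its underside, z up. Grip it across its 44 mm width, above the rack walls. All spacers are alike; alone they tip easily. Fingers would rub on a neighbouring spacer: a second one goes in best against the far stop, the wedge between.
- spacer3: Loose flat fired-clay spacer, 10 (x, thickness) x 44 (y, width) x 48 mm high, about 0.06 kg, upright in a rack slot, underside 8 mm above the table. Origin: centre of its underside, z up. Grip it across its 44 mm width, above the rack walls. All spacers are alike; alone they tip easily. Fingers would rub on a neighbouring spacer: a second one goes in best against the far stop, the wedge between.
- jar: Bystander: small clear glass jar with a white lid, 48 mm across, 45 mm high; not to be disturbed. Origin: on its underside or axis.
- pick: Bystander: solder pick, a screwdriver-like tool 170 mm long, lying down; not to be disturbed. Origin: on its underside or axis.
- dish: Bystander: shallow white dish, 80 mm across, 14 mm high; not to be disturbed. Origin: on its underside or axis.
- steel_ring: Bystander: steel ring (tube), 44 mm across, 18 mm high; not to be disturbed. Origin: on its underside or axis.
- half_brick: Bystander: half firebrick, 100 x 75 x 55 mm high; not to be disturbed. Origin: on its underside or axis.
- bench_weight: Bystander: steel weight, a disc 48 mm across, 35 mm high; not to be disturbed. Origin: on its underside or axis.
- flux_pot: Bystander: white pot with a black lid, 52 mm across, 70 mm high; not to be disturbed. Origin: on its underside or axis.
Mind the look-alikes: they are no part of the job. There is more than one size of the rack; the job needs the smaller.

How it is judged:
By the outcome, as a careful person would: the job done as asked, in the order asked, and still so for the second after the job is handed in, while the arm keeps its last pose, push and grip.
It also fails if it takes over 72 s, if anything falls off the work surface, if the arm or the gripper's body presses on something with over 40 N, if the wrist force passes 120 N, or if a joint passes its speed limit or range.

ROBOT

A 7-joint arm with a two-finger parallel gripper is mounted at the origin on the work surface. World frame = base frame: x ahead of the robot, y to its left, z up, the work surface at z = 0. Lengths are in m, angles in rad, forces in N, time in s.
With the tool pointing down it reaches from about 0.425 to 0.925 m from the base axis. Payload 6.8 kg.
Tool frame: the origin (TCP) lies at the very end of the fingers, on their centre line; the grasp point (between the pads) lies 19 mm behind it; z points along the fingers, y is the line along which they close (so a half turn about z gives the same grasp; the last joint's range is limited). The gripper opens to 85 mm and grips with 20 to 120 N. Pads are 22 mm wide; open, the fingers measure 114 mm over their backs; the gripper's body (76 mm by 85 mm) begins 54 mm behind the grasp point. The pads swing forward as they close: fully open they stand 13 mm farther back than shut.
Start: joints at [-1.287, 0.477, 0.022, 1.555, -0.011, 1.109, -0.083], TCP at [0.258, 0.624, 0.206] pointing down, gripper open.
Joint ranges: [-2.96, 2.96], [-0.34, 2.1], [-1.41, 1.46], [0.24, 2.44], [-1.37, 4.51], [0.17, 1.92], [-2.96, 2.96]. Speed limits (rad/s): [2.39, 2.39, 3.14, 3.14, 3.14, 3.14, 3.14].

INTERFACE

Orientations are given as a rotation vector (axis times angle).
In Python, from bench import r gives the robot as it stands.
- The arm moves only by the shell command python3 -m jog 'ROWS' [FORCE]. ROWS is JSON, a list of rows, each an object of numbers: "fingers": the finger opening in m, from 0 to 0.0854; "x", "y", "z": the shift along the tool's x, y, z in m; "rx", "ry", "rz": the turn, a rotation vector about the tool's x, y, z in degrees. In form: [{"fingers": .., "x": .., "y": .., "z": .., "rx": .., "ry": .., "rz": ..}, ...]. A call has 1 to 8 rows; each row shifts and turns the commanded pose from where the row before left it, along the tool's axes as they then stand; what a row does not reach is not made up. A row lasts 1/8 s, in which the tool goes at most 62.5 mm and 10.7 degrees, less where a joint would pass 70% of its speed; a pose out of reach is approached as far as the arm can. A call is refused whole if a number of a shift passes 0.0625 or a number of a turn 10.7, either way. A call with a gripper value outside its range is refused whole. The fingers move at their own pace and stop on an object; FORCE is the grip in N (left out, the last holds). Time passes only in rows, so rows that do not move let the fingers close. It gives the time, the measured TCP pose, the force, the opening and the grip force at its end, in the units of the state.
- r.get_obs(): the state, without advancing time (a new reading comes with each control period).
- r.grab_frame(name): name is "scene" or "side" or "wrist"; returns (picture, depth): 400x640x3 uint8, red, green, blue; 400x640 float32, m along the optical axis (not along the pixel's ray), 0 where there is no reading.
- r.get_calibration(name): a dict with "mtx" (3x3 intrinsics, pixels), "extrinsics" (4x4, takes a point from camera to world coordinates). Camera axes: x right, y down, z forward; pixel columns grow to the right and rows downward; lengths in m; the calibration is good to about 2 mm. The wrist camera is an equidistant fisheye: a pixel r from the principal point sees the ray r / f radians off the axis. A picture is of the moment at which its call begins: read the wrist's pose just before it. get_calibration takes no time and is no camera call; for the wrist camera it gives the pose at the moment of the call.
- r.hand_in(): hands the job in; it is judged then, once.
Trained networks look in the newest picture that a camera, given by its name, has taken for a name from the list of things; names that differ only in an ending like _2 or _b are one class to them, and where a whole thing is asked for, a point or a joint stands for the part that bears it (a point fixed in the world has none). Each returns a list of dicts, best first, with "score" (0 to 1); they miss things now and then, are a little off and sometimes report something else, mostly with a low value. They report only what shows in the picture. A call takes as long as a camera call. They do not tell look-alikes from the thing itself.
- r.search_frame(target, camera): "xyz" ([x, y, z] in m, in world coordinates, good to about 4 mm: the middle of the surface that is visible of it).
- r.landmark_of(target, camera): "xyz" ([x, y, z] in m, in world coordinates, good to about 4 mm: a listed point, or the origin of a listed thing).
The state is a dict: "clock": time; "joints": joint angles; "qvel": joint speeds; "tau": joint torques, N m; "tcp_pos": TCP position; "orientation": TCP orientation; "contact_force": force on the tool from outside, world axes, zero at the start; "moment": the same for the moment, N m; "grip_width": finger opening in m; "gripper_force": force on a finger pad.
Only numpy, scipy, OpenCV 4.12 (cv2) and the standard library are available. Lean on these libraries where they do the work, as an engineer would, in place of code of your own. Each camera call takes 0.05 s, during which the arm holds its last target. There are 200 camera calls.

## Working session

There is one attempt and no reset: what is moved stays moved. The work goes in short steps, Python scripts to look and compute and a shell command to move; the robot and the scene stay as the last step left them, time stands still between calls to the robot, and variables do not carry over. Pictures are saved under pics/ and viewed, at most 10 in all, crops included, and the job is handed in when it is done.

```bash
ls; mkdir -p pics
python3 - <<'E'
from bench import r
import cv2,numpy as np
np.set_printoptions(precision=4,suppress=True)
o=r.get_obs();print(o)
for c in("scene","side"):
    im,d=r.grab_frame(c);cv2.imwrite(f"pics/{c}0.png",im[:,:,::-1]);np.save(f"pics/{c}0.npy",d)
    k=r.get_calibration(c);print(c,k)
    for t in("jig","rack","wedge","spacer1","brick","far_stop","home_stop"):
        print(t,[(round(q['score'],2),np.round(q['xyz'],3).tolist()) for q in r.landmark_of(t,c)])
E
```

```text
pics
{'clock': 0.0, 'joints': array([-1.2871,  0.4778,  0.0223,  1.5564, -0.0115,  1.1093, -0.0831]), 'qvel': array([ 0.0019, -0.0002,  0.0013, -0.0001, -0.0002, -0.0002, -0.0003]), 'tau': array([  0.0001, -59.6474,   1.6077, -28.1194,   0.0124,   0.0093,
        -0.    ]), 'tcp_pos': array([0.2575, 0.6233, 0.2048]), 'orientation': array([-0.6114, -3.0813,  0.0028]), 'contact_force': array([1.0689, 0.6397, 0.2259]), 'moment': array([ 0.0388, -0.012 , -0.0125]), 'gripper_force': 0.0, 'grip_width': 0.08542229482315691}
scene {'mtx': array([[439.6256,   0.    , 316.8002],
       [  0.    , 439.6256, 196.924 ],
       [  0.    ,   0.    ,   1.    ]]), 'extrinsics': array([[ 0.686 ,  0.5973, -0.4155,  0.9388],
       [ 0.7274, -0.5749,  0.3746, -0.3904],
       [-0.0152, -0.5592, -0.8289,  0.9104],
       [ 0.    ,  0.    ,  0.    ,  1.    ]])}
jig [(0.84, [0.563, 0.162, -0.001])]
rack [(0.71, [0.235, -0.299, -0.001]), (0.59, [0.535, -0.178, 0.003]), (0.4, [0.655, 0.409, 0.001])]
wedge [(0.71, [0.604, -0.191, 0.009]), (0.21, [0.483, 0.17, 0.008])]
spacer1 [(0.75, [0.562, -0.185, 0.012]), 
[... 338 characters left out ...]
  ]]), 'extrinsics': array([[ 0.9617, -0.1868,  0.2007,  0.1903],
       [-0.2737, -0.6094,  0.7442, -1.1088],
       [-0.0167, -0.7706, -0.6371,  0.9998],
       [ 0.    ,  0.    ,  0.    ,  1.    ]])}
jig [(0.63, [0.562, 0.159, -0.001])]
rack [(0.96, [0.539, -0.179, -0.003]), (0.7, [0.412, 0.019, -0.002]), (0.58, [0.236, -0.298, 0.002])]
wedge [(0.72, [0.606, -0.188, 0.01])]
spacer1 [(0.64, [0.469, -0.163, 0.003]), (0.52, [0.562, -0.185, 0.013]), (0.52, [0.518, -0.172, 0.005]), (0.18, [0.613, 0.158, 0.007])]
brick [(0.69, [0.528, 0.162, 0.008])]
far_stop [(0.69, [0.611, 0.156, 0.009]), (0.18, [0.562, -0.185, 0.013])]
home_stop [(0.56, [0.561, -0.186, 0.015]), (0.47, [0.479, 0.164, 0.011])]
```

View pics/scene0.png

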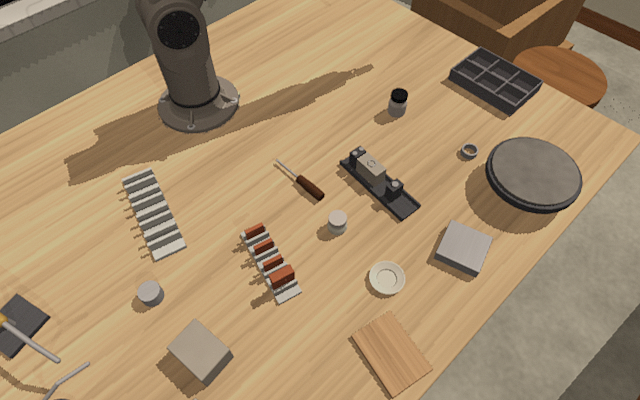

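View pics/side0.png

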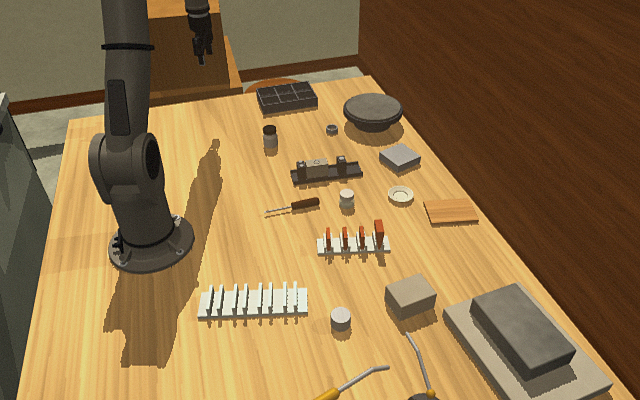

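Scene: three racks are candidates. The empty multi-slot rack at (153,213) is too large. The rack at (270,265) has four slots 46 mm apart and holds three red spacers plus the wedge at (282,278), so it fits. The black tray at (495,80) isn't a rack. The jig is at (380,183), with the home stop at the upper left (two bolts) and the far stop at (395,187). I'll move over the jig for a wrist look.

```bash
python3 -m jog '[{"x":-0.038,"y":-0.026,"z":-0.006},{"x":-0.038,"y":-0.026,"z":-0.006},{"x":-0.038,"y":-0.026,"z":-0.006},{"x":-0.038,"y":-0.026,"z":-0.006},{"x":-0.038,"y":-0.026,"z":-0.006},{"x":-0.038,"y":-0.026,"z":-0.006},{"x":-0.038,"y":-0.026,"z":-0.006},{"x":-0.038,"y":-0.026,"z":-0.006}]'
python3 -m jog '[{"x":-0.038,"y":-0.026,"rz":-6},{"x":-0.038,"y":-0.026,"rz":-6},{"x":-0.038,"y":-0.016,"rz":-6},{"x":-0.038,"y":-0.01},{}]'
cat > h.py <<'E'
from bench import r
import cv2,numpy as np
np.set_printoptions(precision=4,suppress=True)
def wrist(name):
    k=r.get_calibration("wrist");im,d=r.grab_frame("wrist")
    cv2.imwrite(f"pics/{name}.png",im[:,:,::-1]);np.savez(f"pics/{name}.npz",d=d,im=im,m=k["mtx"],E=k["extrinsics"])
    return im,d,k
def cloud(d,m,E,fish=True):
    # depth along the optical axis -> world points
    v,u=np.mgrid[:d.shape[0],:d.shape[1]];x=(u-m[0,2])/m[0,0];y=(v-m[1,2])/m[1,1]
    if fish:
        t=np.hypot(x,y);s=np.where(t>1e-6,np.tan(np.minimum(t,1.5))/np.maximum(t,1e-6),1);x=x*s;y=y*s
    P=np.stack([x*d,y*d,d],-1);P=P@E[:3,:3].T+E[:3,3];P[d<=0]=np.nan
    return P
E
python3 - <<'E'
from h import *
o=r.get_obs();print(o['clock'],o['tcp_pos'],o['orientation'])
im,d,k=wrist("w1");print(k,(d>0).mean())
for t in("brick","far_stop","home_stop","jig"):
    print(t,[(round(q['score'],2),np.round(q['xyz'],4).tolist()) for q in r.landmark_of(t,"wrist")])
E
```

```text
0.8 [0.2577 0.6239 0.2058] [-0.6115 -3.0815 -0.0001]
{'mtx': array([[309.7069,   0.    , 319.6524],
       [  0.    , 309.7069, 201.209 ],
       [  0.    ,   0.    ,   1.    ]]), 'extrinsics': array([[ 0.383 ,  0.8858,  0.2622,  0.1905],
       [ 0.9238, -0.3674, -0.1081,  0.6501],
       [ 0.0006,  0.2836, -0.9589,  0.373 ],
       [ 0.    ,  0.    ,  0.    ,  1.    ]])} 0.99345703125
brick [(0.87, [0.5309, 0.1638, 0.0072]), (0.32, [0.4258, 0.3892, 0.0002])]
far_stop []
home_stop [(0.57, [0.4807, 0.1668, 0.0052])]
jig [(0.57, [0.5597, 0.1568, -0.0017])]validation failed for argument at $[0]...
validation failed for argument at $[0]...
```

View pics/w1.png

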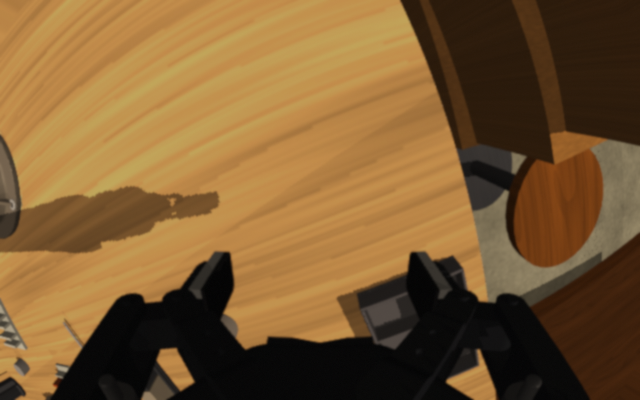

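The rows were refused, so all keys are probably required. This picture is still from the start pose: table and fingers only, with the jig at the lower left edge.

```bash
python3 -m jog '[{"fingers":0.085,"x":-0.038,"y":-0.026,"z":-0.006,"rx":0,"ry":0,"rz":0},{"fingers":0.085,"x":-0.038,"y":-0.026,"z":-0.006,"rx":0,"ry":0,"rz":0},{"fingers":0.085,"x":-0.038,"y":-0.026,"z":-0.006,"rx":0,"ry":0,"rz":0},{"fingers":0.085,"x":-0.038,"y":-0.026,"z":-0.006,"rx":0,"ry":0,"rz":0},{"fingers":0.085,"x":-0.038,"y":-0.026,"z":-0.006,"rx":0,"ry":0,"rz":0},{"fingers":0.085,"x":-0.038,"y":-0.026,"z":-0.006,"rx":0,"ry":0,"rz":0},{"fingers":0.085,"x":-0.038,"y":-0.026,"z":-0.006,"rx":0,"ry":0,"rz":0},{"fingers":0.085,"x":-0.038,"y":-0.026,"z":-0.006,"rx":0,"ry":0,"rz":0}]' && 
python3 -m jog '[{"fingers":0.085,"x":-0.038,"y":-0.026,"z":0,"rx":0,"ry":0,"rz":-6},{"fingers":0.085,"x":-0.038,"y":-0.026,"z":0,"rx":0,"ry":0,"rz":-6},{"fingers":0.085,"x":-0.03,"y":-0.01,"z":0,"rx":0,"ry":0,"rz":-6},{"fingers":0.085,"x":0,"y":0,"z":0,"rx":0,"ry":0,"rz":0}]'
python3 - <<'E'
from h import *
o=r.get_obs();print(o['clock'],o['tcp_pos'],o['orientation'])
im,d,k=wrist("w2");print((d>0).mean())
for t in("brick","far_stop","home_stop","jig"):
    print(t,[(round(q['score'],2),np.round(q['xyz'],4).tolist()) for q in r.landmark_of(t,"wrist")])
E
```

```text
clock: 2.05
tcp_pos: [0.46, 0.3142, 0.2542]
orientation: [0.611, 3.081, 0.001]
contact_force: [0.4, 0.2, -0.6]
grip_width: 0.0848
gripper_force: 0.0
clock: 2.55
tcp_pos: [0.5432, 0.2236, 0.2539]
orientation: [0.129, 3.138, -0.001]
contact_force: [0.1, 0.7, -0.2]
grip_width: 0.0849
gripper_force: 0.0
2.55 [0.5432 0.2236 0.2539] [ 0.1288  3.1379 -0.0011]
0.99335546875
brick [(0.7, [0.5312, 0.1624, 0.0082])]
far_stop [(0.96, [0.6075, 0.1558, 0.0049])]
home_stop [(0.96, [0.4801, 0.1618, 0.0052])]
jig [(0.65, [0.5578, 0.1582, -0.002])]
```

View pics/w2.png

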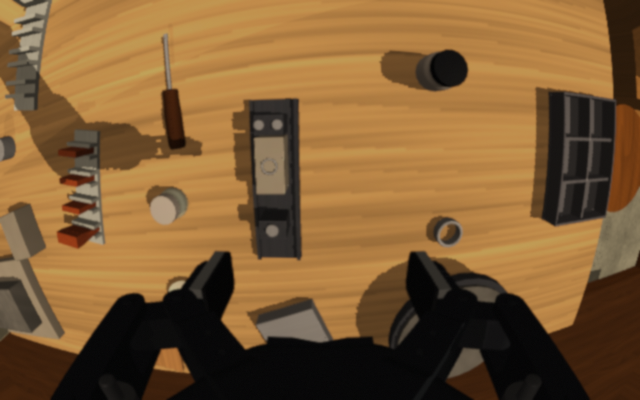

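The jig is at columns 248-300, rows 100-258: home stop with two bolts at the top (268,125), brick with ring at (268,165), far stop at (272,230). The small rack is at (82,185).

```bash
cat >> h.py <<'E'
def top(P,c,yaw,box,z0,z1):
    """points in a box about c (frame turned by yaw) with height z0..z1 -> local coords and world z"""
    A=P[np.isfinite(P).all(-1)];ca,sa=np.cos(yaw),np.sin(yaw);q=A[:,:2]-c
    L=np.stack([q[:,0]*ca+q[:,1]*sa,-q[:,0]*sa+q[:,1]*ca,A[:,2]],1)
    return L[(abs(L[:,0])<box[0])&(abs(L[:,1])<box[1])&(L[:,2]>z0)&(L[:,2]<z1)]
def hist(x,lo,hi,st):
    h,e=np.histogram(x,np.arange(lo,hi+st,st));return h
E
python3 - <<'E'
from h import *
f=np.load("pics/w2.npz");P=cloud(f['d'],f['m'],f['E'])
T=top(P,np.array([.56,.16]),0,(.2,.06),.003,.012);print("plate",np.median(T[:,2]))
for z0,z1,n in((.005,.02,"base"),(.045,.064,"tops")):
    T=top(P,np.array([.56,.16]),0,(.14,.07),z0,z1)
    rc=cv2.minAreaRect(T[:,:2].astype(np.float32));print(n,len(T),np.array(rc[0])+[.56,.16],rc[1:],np.median(T[:,2]))
    if n=="tops":
        yaw=np.arctan2(*np.flip(np.linalg.svd(T[:,:2]-T[:,:2].mean(0),full_matrices=False)[2][0]));print("pca yaw",np.degrees(yaw))
# colour/height profile along jig x
yaw=np.radians(-4.5)
for z0,z1 in((.045,.075),(.003,.02)):
    T=top(P,np.array([.56,.16]),yaw,(.13,.014),z0,z1);h=hist(T[:,0],-.13,.13,.002);print(z0,[(round(-130+2*i),int(a)) for i,a in enumerate(h) if a])
    T=T if z0<.01 else T
T=top(P,np.array([.56,.16]),yaw,(.1,.05),.045,.065);print("y",np.percentile(T[:,1],[1,50,99]))
# rack
A=top(P,np.array([.537,-.179]),np.radians(-12),(.13,.06),.02,.09)
print("rack hi", [(round(-130+4*i),int(a)) for i,a in enumerate(hist(A[A[:,2]>.04,0],-.13,.13,.004)) if a])
A=top(P,np.array([.537,-.179]),0,(.13,.07),.02,.033);rc=cv2.minAreaRect(A[:,:2].astype(np.float32));print(np.array(rc[0])+[.537,-.179],rc[1:])
E
```

```text
plate 0.007042999542918038
base 4191 [0.562  0.1599] ((0.06610944867134094, 0.2298639416694641), 85.26962280273438) 0.007612944626878837
tops 2898 [0.5453 0.1609] ((0.03727675974369049, 0.15823723375797272), 85.40541076660156) 0.05507087226222068
pca yaw -4.629636647027875
0.045 [(-94, 33), (-92, 38), (-90, 39), (-88, 36), (-86, 41), (-84, 44), (-82, 34), (-80, 41), (-78, 41), (-76, 36), (-74, 34), (-72, 45), (-70, 26), (-68, 2), (-66, 40), (-64, 35), (-62, 35), (-60, 45), (-58, 36), (-56, 33), (-54, 45), (-52, 34), (-50, 36), (-48, 43), (-46, 33), (-44, 38), (-42, 43), (-40, 41), (-38, 31), (-36, 41), (-34, 33), (-32, 40), (-30, 29), (-28, 40), (-26, 38), (-24, 37), (-22, 32), (-20, 40), (-18, 29), (-16, 46), (-14, 26), (-12, 43), (-10, 36), (-8, 32), (-6, 40), (-4, 31), (-2, 40), (0, 26), (2, 39), (4, 1), (38, 38), (40, 45), (42, 32), (44, 40), (46, 29), (48, 37), (50, 29), (52, 34), (54, 29), (56, 25), (58, 31), (60, 20), (62, 35), (64, 2)]
0.003 [(-114, 14), (-112, 33), (-110, 29), (-108, 32), (-106, 26), (-104, 33), (-102, 29), (-100, 32), (-98, 31), (-96, 31), (-94, 5), (-66, 2), (12, 2), (14, 2), (16, 19), (18, 23), (20, 26), (22, 34), (24, 21), (26, 34), (28, 25), (30, 21), (32, 36), (34, 22), (36, 24), (38, 68), (40, 24), (84, 15), (86, 23), (88, 21), (90, 25), (92, 22), (94, 25), (96, 21), (98, 24), (100, 23), (102, 23), (104, 24), (106, 21), (108, 22), (110, 23), (112, 27), (114, 15), (116, 4)]
y [-0.0177  0.0007  0.0178]
rack hi [(-78, 16), (-74, 77), (-70, 58), (-66, 36), (-30, 77), (-26, 55), (-22, 50), (-18, 5), (14, 31), (18, 82), (22, 50), (26, 24), (54, 6), (58, 215), (62, 75), (66, 69), (70, 72), (74, 69), (78, 20)]
[ 0.5367 -0.1773] ((0.059053875505924225, 0.16341447830200195), 77.23180389404297)
```

```bash
python3 -m jog '[{"fingers":0.085,"x":-0.003,"y":-0.05,"z":0,"rx":0,"ry":0,"rz":0},{"fingers":0.085,"x":-0.004,"y":-0.05,"z":0,"rx":0,"ry":0,"rz":0},{"fingers":0.085,"x":-0.004,"y":-0.05,"z":0,"rx":0,"ry":0,"rz":0},{"fingers":0.085,"x":-0.004,"y":-0.05,"z":0,"rx":0,"ry":0,"rz":0},{"fingers":0.085,"x":-0.004,"y":-0.05,"z":0,"rx":0,"ry":0,"rz":0},{"fingers":0.085,"x":-0.004,"y":-0.05,"z":0,"rx":0,"ry":0,"rz":0},{"fingers":0.085,"x":-0.004,"y":-0.05,"z":0,"rx":0,"ry":0,"rz":0},{"fingers":0.085,"x":0,"y":-0.05,"z":0,"rx":0,"ry":0,"rz":8}]' && 
python3 -m jog '[{"fingers":0.085,"x":0,"y":0,"z":0,"rx":0,"ry":0,"rz":0}]'
python3 - <<'E'
from h import *
im,d,k=wrist("w3");P=cloud(d,k["mtx"],k["extrinsics"])
cv2.imwrite("pics/w3c.png",cv2.resize(im[60:330,190:450,::-1],None,fx=2,fy=2))
c0=np.array([.537,-.178])
A=top(P,c0,0,(.13,.07),.02,.033);rc=cv2.minAreaRect(A[:,:2].astype(np.float32));print("walls",np.array(rc[0])+c0,rc[1:],np.median(A[:,2]))
yaw=np.radians(-12.8)
for lim,n in((.05,"hi"),):
    A=top(P,c0,yaw,(.13,.05),lim,.09)
    for xc in(-69,-23,23,69):
        B=A[abs(A[:,0]-xc/1e3)<.02];C=B[B[:,2]>np.percentile(B[:,2],90)-.004]
        print(xc,len(C),np.percentile(C[:,0],[2,98])*1e3,np.percentile(C[:,1],[2,98])*1e3,np.median(C[:,2]),"rect",cv2.minAreaRect(C[:,:2].astype(np.float32))[2])
W=top(P,c0,yaw,(.13,.05),.022,.032);print([(-130+2*i,int(a)) for i,a in enumerate(hist(W[:,0],-.13,.13,.002)) if a]);print(np.percentile(W[:,1],[1,99]))
E
```

```text
clock: 3.8
tcp_pos: [0.5372, -0.1752, 0.2541]
orientation: [0.343, 3.122, 0.001]
contact_force: [0.5, 0.4, 0.1]
grip_width: 0.085
gripper_force: 0.0
clock: 3.92
tcp_pos: [0.536, -0.1788, 0.2541]
orientation: [0.352, 3.121, -0.003]
contact_force: [0.4, 0.7, -0.2]
grip_width: 0.0848
gripper_force: 0.0
walls [ 0.5291 -0.1763] ((0.05556575953960419, 0.1464526206254959), 76.6806869506836) 0.02700344028502577
-69 299 [-72.1334 -63.7642] [-20.7147  21.3481] 0.05506968836333648 rect 89.54019927978516
-23 303 [-26.9602 -18.3552] [-22.315   21.6047] 0.05514283820766497 rect 89.80516815185547
23 322 [18.5251 28.8677] [-21.8133  20.9793] 0.05492981628648588 rect 89.86856842041016
69 616 [59.7738 78.368 ] [-25.3275  23.003 ] 0.07306636703832417 rect 88.5545425415039
[(-82, 44), (-80, 90), (-78, 45), (-76, 72), (-62, 71), (-60, 61), (-58, 71), (-56, 44), (-36, 16), (-34, 88), (-32, 45), (-30, 87), (-28, 28), (-16, 11), (-14, 42), (-12, 85), (10, 58), (12, 67), (14, 54), (16, 49), (18, 70), (28, 1), (30, 12), (32, 9), (34, 7), (36, 6), (56, 82), (58, 49), (60, 70), (62, 63), (64, 33)]
[-0.0273  0.0271]
```

View pics/w3c.png

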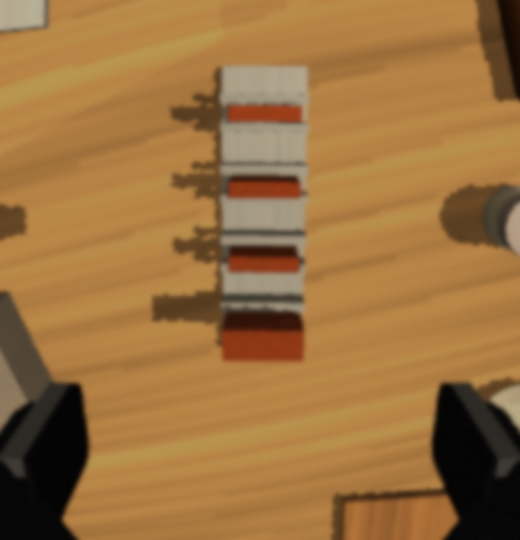

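The crop confirms the small rack: three red spacers at the top and the wedge at (262,338). I'll take the spacer next to the wedge first.

```bash
python3 -m jog '[{"fingers":0.085,"x":-0.024,"y":0,"z":0,"rx":0,"ry":0,"rz":0},{"fingers":0.075,"x":0,"y":0,"z":0.05,"rx":0,"ry":0,"rz":0},{"fingers":0.065,"x":0,"y":0,"z":0.05,"rx":0,"ry":0,"rz":0},{"fingers":0.06,"x":0,"y":0,"z":0.05,"rx":0,"ry":0,"rz":0},{"fingers":0.06,"x":0,"y":0,"z":0.05,"rx":0,"ry":0,"rz":0},{"fingers":0.06,"x":0,"y":0,"z":0.012,"rx":0,"ry":0,"rz":0},{"fingers":0.06,"x":0,"y":0,"z":0.01,"rx":0,"ry":0,"rz":0},{"fingers":0.06,"x":0,"y":0,"z":0,"rx":0,"ry":0,"rz":0}]' 40 && python3 -m jog '[{"fingers":0.03,"x":0,"y":0,"z":0,"rx":0,"ry":0,"rz":0},{"fingers":0.03,"x":0,"y":0,"z":0,"rx":0,"ry":0,"rz":0},{"fingers":0.03,"x":0,"y":0,"z":0,"rx":0,"ry":0,"rz":0},{"fingers":0.03,"x":0,"y":0,"z":0,"rx":0,"ry":0,"rz":0}]' 40
```

```text
clock: 4.97
tcp_pos: [0.5615, -0.1797, 0.0328]
orientation: [0.339, 3.122, 0.0]
contact_force: [0.3, -0.4, 0.9]
grip_width: 0.0602
gripper_force: 0.0
clock: 5.48
tcp_pos: [0.5607, -0.18, 0.032]
orientation: [0.341, 3.123, 0.0]
contact_force: [0.6, -0.3, 0.4]
grip_width: 0.03
gripper_force: 0.0
```

Run:
```python
from h import *
im,d,k=wrist("w4")
sc,_=r.grab_frame("side")
a=im[100:400,170:470,::-1]; b=cv2.resize(sc[200:290,290:410,::-1],(400,300))
cv2.imwrite("pics/w4c.png",np.hstack([a,b]))
```

```text
(no output)
```

View pics/w4c.png

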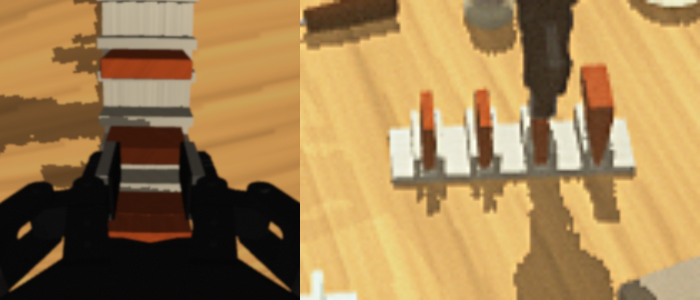

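Run:
```python
from h import *
f=np.load("pics/w4.npz");m,E,d,im=f['m'],f['E'],f['d'],f['im']
P=cloud(d,m,E);o=r.get_obs();print(o['tcp_pos'],o['orientation'],o['grip_width'],o['gripper_force'],E[:3,3])
def pix(X):
    p=E[:3,:3].T@(np.array(X)-E[:3,3]);t=np.arctan2(np.hypot(*p[:2]),p[2]);n=p[:2]/np.hypot(*p[:2]);return n*t*m[0,0]+m[:2,2],p[2]
print("tcp pix",pix(o['tcp_pos']),"spacer top",pix([.5598,-.1836,.056]))
for v in(190,215,230,245,260,280,295,310,325,335,345):
    print(v,[tuple(np.round(P[v,u]*1e3).astype(int)) for u in(290,300,320,345,352)],im[v,320])
```

```text
[ 0.5606 -0.1801  0.0318] [0.3407 3.123  0.    ] 0.03040341689768342 0.0 [ 0.4896 -0.1658  0.1992]
tcp pix (array([322.0105, 238.3772]), np.float64(0.18102261331903058)) spacer top (array([315.3261, 256.907 ]), np.float64(0.15785083219638385))
190 [(np.int64(534), np.int64(-195), np.int64(7)), (np.int64(536), np.int64(-189), np.int64(5)), (np.int64(538), np.int64(-176), np.int64(8)), (np.int64(542), np.int64(-161), np.int64(6)), (np.int64(542), np.int64(-156), np.int64(7))] [188 175 150]
215 [(np.int64(544), np.int64(-196), np.int64(26)), (np.int64(546), np.int64(-190), np.int64(25)), (np.int64(549), np.int64(-179), np.int64(24)), (np.int64(552), np.int64(-164), np.int64(25)), (np.int64(553), np.int64(-160), np.int64(24))] [84 78 66]
230 [(np.int64(552), np.int64(-198), np.int64(30)), (np.int64(553), np.int64(-192), np.int64(30)), (np.int64(556), np.int64(-180), np.int64(31)), (np.int64(560), np.int64(-166), np.int64(29)), (np.int64(561), np.int64(-162), np.int64(28))] [58 23  9]
245 [(np.int64(552), np.int64(-196), np.int64(52)), (np.int64(553), np.int64(-190), np.int64(52)), (np.in
[... 1207 characters left out ...]
nt64(594), np.int64(-200), np.int64(67)), (np.int64(595), np.int64(-189), np.int64(67)), (np.int64(599), np.int64(-176), np.int64(66)), (np.int64(600), np.int64(-172), np.int64(67))] [57 22  8]
335 [(np.int64(595), np.int64(-205), np.int64(73)), (np.int64(595), np.int64(-200), np.int64(73)), (np.int64(598), np.int64(-190), np.int64(73)), (np.int64(601), np.int64(-177), np.int64(72)), (np.int64(603), np.int64(-173), np.int64(72))] [157  62  24]
345 [(np.int64(548), np.int64(-187), np.int64(133)), (np.int64(549), np.int64(-185), np.int64(133)), (np.int64(550), np.int64(-179), np.int64(133)), (np.int64(552), np.int64(-172), np.int64(133)), (np.int64(551), np.int64(-170), np.int64(134))] [8 9 8]
```

Run:
```python
from h import *
f=np.load("pics/w4.npz");m,E,d,im=f['m'],f['E'],f['d'],f['im'];P=cloud(d,m,E)
# local tool-aligned coords about the TCP
R=cv2.Rodrigues(np.array([.3407,3.123,0]))[0];Q=(P-np.array([.5606,-.1801,.0318]))@R
for v in range(232,312,8):
    print(v,[(u,*np.round(Q[v,u]*1e3).astype(int).tolist(),int(im[v,u,0])) for u in(268,274,280,286,292,346,352,358,364,370)])
```

```text
232 [(268, -10, -38, 33, 106), (274, -6, -32, 25, 98), (280, 4, -24, -1, 60), (286, 5, -21, -2, 58), (292, 5, -17, -2, 57), (346, 4, 14, 0, 58), (352, 5, 17, -1, 106), (358, -9, 25, 32, 195), (364, -9, 30, 33, 203), (370, -10, 34, 33, 203)]
240 [(268, -15, -38, 32, 196), (274, -6, -30, 11, 70), (280, 5, -23, -14, 56), (286, 5, -20, -14, 54), (292, 5, -16, -14, 58), (346, 5, 13, -13, 60), (352, 4, 16, -13, 55), (358, -7, 23, 14, 96), (364, -16, 30, 34, 197), (370, -15, 34, 32, 202)]
248 [(268, -22, -38, 33, 169), (274, 11, -23, -38, 60), (280, 11, -20, -36, 51), (286, 11, -17, -36, 10), (292, 5, -15, -24, 73), (346, 5, 12, -23, 71), (352, 10, 14, -36, 7), (358, 11, 16, -37, 51), (364, 11, 19, -37, 60), (370, -22, 35, 33, 176)]
256 [(268, 7, -26, -38, 8), (274, 11, -22, -46, 52), (280, 11, -19, -46, 49), (286, 11, -16, -45, 5), (292, 0, -16, -24, 75), (346, 0, 12, -23, 84), (352, 6, 14, -36, 6), (358, 11, 16, -45, 40), (364, 11, 18, -45, 51), (370, 7, 22, -38, 15)]
264 [(268, 7, -25, -45, 33), (274, 11, -20, -54, 51), (280, 11, -18, -53, 32), (286, 8, -16, -47, 4), (292, -5, -16, -23, 
[... 640 characters left out ...]
274, 6, -19, -64, 8), (280, 5, -17, -63, 12), (286, -3, -16, -50, 5), (292, -37, -19, 4, 92), (346, -38, 16, 5, 177), (352, -5, 14, -46, 19), (358, 6, 14, -63, 12), (364, 7, 16, -66, 9), (370, 11, 17, -72, 9)]
296 [(268, 12, -19, -79, 8), (274, 12, -17, -78, 7), (280, 1, -17, -62, 11), (286, -7, -17, -50, 8), (292, -40, -19, -1, 53), (346, -41, 16, 1, 54), (352, -9, 14, -47, 21), (358, 2, 14, -64, 11), (364, 6, 15, -70, 7), (370, 12, 16, -78, 9)]
304 [(268, 17, -17, -90, 8), (274, 17, -15, -90, 7), (280, -3, -18, -63, 11), (286, -11, -17, -51, 22), (292, -38, -18, -13, 51), (346, -39, 15, -11, 53), (352, -38, 18, -13, 42), (358, -2, 14, -63, 12), (364, 17, 12, -91, 7), (370, 17, 14, -90, 8)]
```

Run:
```python
from h import *
im,d=r.grab_frame("side");k=r.get_calibration("side");P=cloud(d,k["mtx"],k["extrinsics"],False)
R=cv2.Rodrigues(np.array([.3407,3.123,0]))[0];Q=(P-np.array([.5606,-.1801,.0318]))@R
for v in range(200,252,3):
    print(v,[(u,*np.round(Q[v,u]*1e3).astype(int).tolist(),im[v,u].tolist()) for u in(354,359,363,367)])
f=np.load("pics/w3.npz");P=cloud(f['d'],f['m'],f['E']);R3=cv2.Rodrigues(np.array([.352,3.121,-.003]))[0];Q=(P-np.array([.536,-.1788,.2541]))@R3
s=(abs(Q[...,2])<.1)&(abs(Q[...,1])<.07)&(abs(Q[...,0])<.03);print("open fingers lowest",np.percentile(Q[s][:,2],[90,99,99.9])*1e3)
```

```text
200 [(354, 26, -25, -153, [135, 108, 77]), (359, 14, -32, -159, [59, 46, 36]), (363, 5, -40, -165, [51, 37, 27]), (367, -5, -38, -163, [60, 49, 34])]
203 [(354, -4, 184, 36, [228, 184, 114]), (359, 11, -11, -131, [61, 45, 30]), (363, 5, -39, -154, [63, 50, 39]), (367, -5, -38, -153, [60, 47, 31])]
206 [(354, -2, 166, 32, [250, 195, 112]), (359, 11, -17, -126, [63, 52, 38]), (363, 4, -36, -142, [59, 47, 34]), (367, -6, -38, -143, [60, 46, 29])]
209 [(354, -1, 154, 34, [127, 97, 57]), (359, 11, -16, -115, [58, 46, 32]), (363, 4, -40, -135, [62, 51, 38]), (367, -5, -42, -137, [63, 49, 38])]
212 [(354, 1, 141, 34, [158, 119, 67]), (359, 10, -18, -106, [64, 54, 39]), (363, 3, -38, -123, [63, 51, 37]), (367, -7, -35, -120, [63, 47, 38])]
215 [(354, 2, 131, 37, [234, 187, 110]), (359, 10, -17, -95, [67, 56, 37]), (363, 0, -20, -97, [66, 56, 39]), (367, -5, -52, -126, [81, 68, 55])]
218 [(354, 4, 117, 36, [233, 186, 115]), (359, 11, -26, -93, [66, 50, 36]), (363, 6, -60, -123, [67, 48, 39]), (367, -4, -61, -123, [83, 71, 60])]
221 [(354, 6, 99, 32, [229, 183, 111]), (359, 11, -30, -86, [64, 
[... 893 characters left out ...]
23, -13, [99, 57, 31]), (367, -21, 15, 25, [236, 234, 215])]
242 [(354, 17, 6, 26, [234, 233, 214]), (359, 6, -11, 10, [124, 111, 95]), (363, -3, -24, -3, [99, 54, 28]), (367, -19, 0, 22, [241, 239, 214])]
245 [(354, 18, -4, 27, [232, 231, 209]), (359, 8, -30, 2, [128, 126, 106]), (363, -4, -22, 11, [97, 51, 23]), (367, -18, -7, 27, [239, 237, 215])]
248 [(354, 20, -19, 24, [233, 232, 213]), (359, 7, -28, 16, [112, 109, 92]), (363, -4, -24, 21, [103, 62, 35]), (367, -16, -19, 26, [210, 207, 183])]
251 [(354, 21, -29, 26, [194, 191, 168]), (359, 7, -28, 27, [111, 103, 84]), (363, -4, -30, 26, [114, 107, 92]), (367, -15, -31, 26, [101, 92, 79])]
open fingers lowest [-52.7818 -40.4964 -38.0599]
```

The wrist and side depth agree that the real fingertips stand about 36 mm behind the reported TCP, so I closed above the spacer without touching it. I'll open, go 35 mm lower and shift 2 mm in y.

```bash
python3 -m jog '[{"fingers":0.062,"x":0,"y":-0.002,"z":-0.012,"rx":0,"ry":0,"rz":0},{"fingers":0.062,"x":0,"y":0,"z":0,"rx":0,"ry":0,"rz":0},{"fingers":0.062,"x":0,"y":0,"z":0,"rx":0,"ry":0,"rz":0},{"fingers":0.062,"x":0,"y":0,"z":0.02,"rx":0,"ry":0,"rz":0},{"fingers":0.062,"x":0,"y":0,"z":0.014,"rx":0,"ry":0,"rz":0},{"fingers":0.062,"x":0,"y":0,"z":0.012,"rx":0,"ry":0,"rz":0},{"fingers":0.062,"x":0,"y":0,"z":0,"rx":0,"ry":0,"rz":0}]' && python3 -m jog '[{"fingers":0.03,"x":0,"y":0,"z":0,"rx":0,"ry":0,"rz":0},{"fingers":0.03,"x":0,"y":0,"z":0,"rx":0,"ry":0,"rz":0},{"fingers":0.03,"x":0,"y":0,"z":0,"rx":0,"ry":0,"rz":0},{"fingers":0.03,"x":0,"y":0,"z":0,"rx":0,"ry":0,"rz":0}]' 40
```

```text
clock: 6.5
tcp_pos: [0.559, -0.1817, -0.0038]
orientation: [-0.34, -3.12, -0.0]
contact_force: [-0.7, 1.1, 0.2]
grip_width: 0.0618
gripper_force: 0.0
clock: 7.0
tcp_pos: [0.56, -0.1861, 0.0004]
orientation: [0.345, 3.12, -0.005]
contact_force: [-7.6, -6.8, 18.4]
grip_width: 0.0433
gripper_force: 49.1
```

```bash
python3 -m jog '[{"fingers":0.03,"x":0,"y":0,"z":-0.005,"rx":0,"ry":0,"rz":0},{"fingers":0.03,"x":0,"y":0,"z":-0.03,"rx":0,"ry":0,"rz":0},{"fingers":0.03,"x":0,"y":0,"z":-0.05,"rx":0,"ry":0,"rz":0},{"fingers":0.03,"x":0,"y":0,"z":-0.05,"rx":0,"ry":0,"rz":0},{"fingers":0.03,"x":0,"y":0,"z":0,"rx":0,"ry":0,"rz":0}]'
python3 - <<'E'
from h import *
o=r.get_obs();im,d,k=wrist("w5");P=cloud(d,k["mtx"],k["extrinsics"])
R=cv2.Rodrigues(o['orientation'])[0];Q=(P-o['tcp_pos'])@R
red=(im[...,0]>45)&(im[...,0]>2.0*im[...,2].clip(1))&(im[...,1]<.55*im[...,0])
s=red&(Q[...,2]>-.06)&(Q[...,2]<.06)&(abs(Q[...,1])<.04)&(abs(Q[...,0])<.03)
T=Q[s];print(o['tcp_pos'],o['orientation'],len(T));print(np.percentile(T,[1,5,50,95,99],axis=0)*1e3)
F=T[T[:,0]>np.median(T[:,0])-.002]
A=np.c_[F[:,1:],np.ones(len(F))];c=np.linalg.lstsq(A,F[:,0],rcond=None)[0];print("face x = a*y+b*z+c deg,deg,mm",np.degrees(c[:2]),c[2]*1e3)
for z in range(-34,36,6):
    B=T[abs(T[:,2]*1e3-z)<3]
    if len(B)>5:print(z,len(B),np.percentile(B[:,0],[5,50,95])*1e3,np.percentile(B[:,1],[2,98])*1e3)
cv2.imwrite("pics/w5c.png",cv2.resize(im[130:400,190:450,::-1],None,fx=2,fy=2))
E
```

```text
clock: 7.62
tcp_pos: [0.5635, -0.1825, 0.1373]
orientation: [0.339, 3.114, -0.0]
contact_force: [0.0, 0.9, -1.9]
grip_width: 0.0433
gripper_force: 40.9
[ 0.5635 -0.1825  0.1373] [ 0.3391  3.1143 -0.0001] 5617
[[ -4.6776 -22.2998 -56.5865]
 [ -3.4861 -20.5903 -56.1298]
 [  3.8178  -1.7178 -46.3903]
 [  4.5233  17.7009 -13.5845]
 [  4.7684  19.4544 -10.0363]]
face x = a*y+b*z+c deg,deg,mm [-0.3425  0.5769] 4.267025219067057
-34 497 [3.4671 4.0387 4.558 ] [-21.5272  18.7806]
-28 462 [3.454  4.0201 4.5889] [-21.8558  19.0003]
-22 416 [3.3906 3.9913 4.5732] [-21.7932  19.0485]
-16 323 [3.5328 3.9949 4.502 ] [-21.4043  18.8641]
-10 242 [3.4322 4.0484 4.5103] [-20.6351  17.5538]
```

```bash
python3 -m jog '[{"fingers":0.03,"x":0.0077,"y":0.022,"z":0,"rx":0,"ry":0,"rz":0},{"fingers":0.03,"x":0.0077,"y":0.045,"z":0,"rx":0,"ry":0,"rz":0},{"fingers":0.03,"x":0.0077,"y":0.05,"z":0,"rx":0,"ry":0,"rz":0},{"fingers":0.03,"x":0.0077,"y":0.05,"z":0,"rx":0,"ry":0,"rz":0},{"fingers":0.03,"x":0.0077,"y":0.05,"z":0,"rx":0,"ry":0,"rz":0},{"fingers":0.03,"x":0.0077,"y":0.05,"z":0,"rx":0,"ry":0,"rz":0},{"fingers":0.03,"x":0.0077,"y":0.045,"z":0,"rx":0,"ry":0,"rz":0},{"fingers":0.03,"x":0.0077,"y":0.025,"z":0,"rx":0,"ry":0,"rz":0}]' >/dev/null;  python3 -m jog '[{"fingers":0.03,"x":0,"y":0,"z":0,"rx":0,"ry":0,"rz":-7.8},{"fingers":0.03,"x":0,"y":0,"z":0,"rx":0,"ry":0,"rz":0},{"fingers":0.03,"x":0,"y":0,"z":0,"rx":0,"ry":0,"rz":0}]'
cat > look.py <<'E'
import sys
from h import *
o=r.get_obs();im,d,k=wrist(sys.argv[1]);P=cloud(d,k["mtx"],k["extrinsics"])
R=cv2.Rodrigues(o['orientation'])[0];Q=(P-o['tcp_pos'])@R
print("tool y dir deg",np.degrees(np.arctan2(R[1,1],R[0,1])),"z axis",R[:,2])
red=(im[...,0]>45)&(im[...,0]>2.0*im[...,2].clip(1))&(im[...,1]<.55*im[...,0])
s=red&(Q[...,2]>-.09)&(Q[...,2]<.09)&(abs(Q[...,1])<.04)&(abs(Q[...,0])<.03)
T=Q[s];print("held tool mm",len(T));print(np.percentile(T,[1,50,99],axis=0)*1e3 if len(T) else "")
# jig features in the tool frame: tops of stops and brick, z band
c0=np.array([.56,.16]);yaw=np.radians(-4.65)
B=top(P,c0,yaw,(.13,.03),.048,.064);nz=B[:,0]
print("tops x mm",[(-130+2*i,int(a)) for i,a in enumerate(hist(B[abs(B[:,1])<.012,0],-.13,.13,.002)) if a])
print("tops y pct",np.percentile(B[:,1],[2,98])*1e3 if len(B) else "")
h=o['tcp_pos'][:2]-c0;print("tcp in jig local mm",(h[0]*np.cos(yaw)+h[1]*np.sin(yaw))*1e3,(-h[0]*np.sin(yaw)+h[1]*np.cos(yaw))*1e3,o['tcp_pos'][2]*1e3,"F",o['contact_force'])
E
python3 look.py w6
```

```text
clock: 9.05
tcp_pos: [0.5722, 0.1597, 0.1321]
orientation: [-0.132, -3.138, 0.001]
contact_force: [0.7, -0.4, -0.2]
grip_width: 0.0433
gripper_force: 40.9
tool y dir deg 85.16410362729756 z axis [-0.0012 -0.0005 -1.    ]
held tool mm 5608
[[ -4.5428 -22.4437 -56.6918]
 [  3.9799  -1.6529 -46.4204]
 [  4.938   19.6021 -10.7204]]
tops x mm [(-94, 62), (-92, 68), (-90, 87), (-88, 66), (-86, 84), (-84, 68), (-82, 89), (-80, 68), (-78, 90), (-76, 76), (-74, 78), (-72, 87), (-70, 68), (-66, 62), (-64, 93), (-62, 62), (-60, 92), (-58, 62), (-56, 92), (-54, 61), (-52, 92), (-50, 65), (-48, 90), (-46, 73), (-44, 80), (-42, 78), (-40, 77), (-38, 85), (-36, 70), (-34, 80), (-32, 68), (-30, 81), (-28, 69), (-26, 72), (-24, 81), (-22, 62), (-20, 81), (-18, 69), (-16, 80), (-14, 67), (-12, 82), (-10, 63), (-8, 76), (-6, 72), (-4, 67), (-2, 79), (0, 65), (2, 75), (4, 13), (38, 88), (40, 70), (42, 60), (44, 15)]
tops y pct [-17.7588  16.6057]
tcp in jig local mm 12.18729181636736 0.6794017163687577 132.05062332362454 F [ 0.7139 -0.4142 -0.1616]
```

```bash
python3 -m jog '[{"fingers":0.03,"x":-0.003,"y":0,"z":0.03,"rx":0,"ry":0,"rz":0},{"fingers":0.03,"x":0,"y":0,"z":0.03,"rx":0,"ry":0,"rz":0},{"fingers":0.03,"x":0,"y":0,"z":0.02,"rx":0,"ry":0,"rz":0},{"fingers":0.03,"x":0,"y":0,"z":0.02,"rx":0,"ry":0,"rz":0},{"fingers":0.03,"x":0,"y":0,"z":0.015,"rx":0,"ry":0,"rz":0},{"fingers":0.03,"x":0,"y":0,"z":0.01,"rx":0,"ry":0,"rz":0},{"fingers":0.03,"x":0,"y":0,"z":0.004,"rx":0,"ry":0,"rz":0},{"fingers":0.03,"x":0,"y":0,"z":0,"rx":0,"ry":0,"rz":0}]';python3 -m jog '[{"fingers":0.03,"x":0,"y":0,"z":0.0015,"rx":0,"ry":0,"rz":0},{"fingers":0.03,"x":0,"y":0,"z":0,"rx":0,"ry":0,"rz":0}]'
```

```text
clock: 10.1
tcp_pos: [0.5758, 0.1602, 0.0039]
orientation: [0.128, 3.139, 0.0]
contact_force: [0.5, 0.4, -0.0]
grip_width: 0.0435
gripper_force: 40.9
clock: 10.35
tcp_pos: [0.5759, 0.1602, 0.0027]
orientation: [0.127, 3.138, 0.0]
contact_force: [0.8, -0.2, -0.9]
grip_width: 0.0433
gripper_force: 40.9
```

```bash
python3 -m jog '[{"fingers":0.03,"x":0,"y":0,"z":0.002,"rx":0,"ry":0,"rz":0},{"fingers":0.03,"x":0,"y":0,"z":0,"rx":0,"ry":0,"rz":0}]';python3 -m jog '[{"fingers":0.03,"x":0.003,"y":0,"z":0,"rx":0,"ry":0,"rz":0},{"fingers":0.03,"x":0.003,"y":0,"z":0,"rx":0,"ry":0,"rz":0},{"fingers":0.03,"x":0.001,"y":0,"z":0,"rx":0,"ry":0,"rz":0},{"fingers":0.03,"x":0.001,"y":0,"z":0,"rx":0,"ry":0,"rz":0},{"fingers":0.03,"x":0.001,"y":0,"z":0,"rx":0,"ry":0,"rz":0}]'; python3 -m jog '[{"fingers":0.03,"x":0.001,"y":0,"z":0,"rx":0,"ry":0,"rz":0},{"fingers":0.03,"x":0,"y":0,"z":0,"rx":0,"ry":0,"rz":0}]'
```

```text
clock: 10.6
tcp_pos: [0.5755, 0.1601, 0.0002]
orientation: [-0.127, -3.139, 0.0]
contact_force: [1.1, -0.6, -0.8]
grip_width: 0.0434
gripper_force: 40.9
clock: 11.22
tcp_pos: [0.5668, 0.1609, 0.0004]
orientation: [0.128, 3.139, 0.0]
contact_force: [1.6, 0.2, -0.1]
grip_width: 0.0435
gripper_force: 40.9
clock: 11.48
tcp_pos: [0.5663, 0.161, 0.0005]
orientation: [0.127, 3.138, 0.0]
contact_force: [2.9, -0.8, -0.7]
grip_width: 0.0431
gripper_force: 40.8
```

```bash
python3 -m jog '[{"fingers":0.03,"x":0.001,"y":0,"z":0,"rx":0,"ry":0,"rz":0},{"fingers":0.03,"x":0,"y":0,"z":0,"rx":0,"ry":0,"rz":0}]'; python3 -m jog '[{"fingers":0.03,"x":0.001,"y":0,"z":0,"rx":0,"ry":0,"rz":0},{"fingers":0.03,"x":0,"y":0,"z":0,"rx":0,"ry":0,"rz":0}]';python3 -m jog '[{"fingers":0.03,"x":0.001,"y":0,"z":0,"rx":0,"ry":0,"rz":0},{"fingers":0.03,"x":0,"y":0,"z":0,"rx":0,"ry":0,"rz":0}]'
```

```text
clock: 11.72
tcp_pos: [0.5664, 0.161, 0.0007]
orientation: [0.128, 3.136, 0.001]
contact_force: [5.3, -0.1, -2.7]
grip_width: 0.0435
gripper_force: 40.9
clock: 11.98
tcp_pos: [0.5664, 0.161, 0.001]
orientation: [0.128, 3.134, 0.001]
contact_force: [7.6, -0.5, -2.9]
grip_width: 0.0436
gripper_force: 41.0
clock: 12.22
tcp_pos: [0.5665, 0.1611, 0.0013]
orientation: [0.128, 3.132, 0.002]
contact_force: [9.5, -0.8, -4.4]
grip_width: 0.0437
gripper_force: 41.1
```

```bash
python3 -m jog '[{"fingers":0.03,"x":-0.0035,"y":0,"z":0,"rx":0,"ry":0,"rz":0},{"fingers":0.03,"x":0,"y":0,"z":0.001,"rx":0,"ry":0,"rz":0},{"fingers":0.03,"x":0,"y":0,"z":0,"rx":0,"ry":0,"rz":0}]'; python3 -m jog '[{"fingers":0.03,"x":0,"y":0,"z":0.001,"rx":0,"ry":0,"rz":0},{"fingers":0.03,"x":0,"y":0,"z":0,"rx":0,"ry":0,"rz":0}]'; python3 look.py w7
```

```text
clock: 12.6
tcp_pos: [0.5662, 0.1609, -0.0006]
orientation: [0.127, 3.139, 0.0]
contact_force: [1.2, -0.6, 1.7]
grip_width: 0.0432
gripper_force: 41.8
clock: 12.85
tcp_pos: [0.5663, 0.1609, -0.0006]
orientation: [0.128, 3.139, 0.001]
contact_force: [-0.9, -0.6, 12.6]
grip_width: 0.0434
gripper_force: 43.0
tool y dir deg 85.34325704826469 z axis [ 0.0002  0.0004 -1.    ]
held tool mm 2087
[[ -5.4543 -22.7998 -56.9106]
 [  0.1889  -0.8335 -55.5619]
 [  4.577   19.9156 -42.7655]]
tops x mm [(-94, 150), (-92, 353), (-90, 358), (-88, 338), (-86, 356), (-84, 386), (-82, 379), (-80, 397), (-78, 399), (-76, 409), (-74, 350), (-72, 404), (-70, 314), (-68, 359), (-66, 346), (-64, 394), (-62, 362), (-60, 373), (-58, 356), (-56, 366), (-54, 346), (-52, 376), (-50, 343), (-48, 358), (-46, 351), (-44, 378), (-42, 345), (-40, 317), (-38, 327), (-36, 328), (-34, 323), (-32, 324), (-30, 322), (-28, 319), (-26, 308), (-24, 247), (-22, 282), (-20, 292), (-18, 277), (-16, 278), (-14, 272), (-12, 272), (-10, 262), (-8, 249), (-6, 252), (-4, 235), (-2, 242), (0, 182), (2, 271), (4, 227), (6, 224), (8, 202), (10, 150), (12, 3), (38, 71), (40, 14)]
tops y pct [-21.7856  21.6801]
tcp in jig local mm 6.1718211024537455 1.3930226354525175 -0.5847441587406923 F [-0.8782 -0.5708 12.6351]
```

```bash
python3 -m jog '[{"fingers":0.06,"x":0,"y":0,"z":-0.002,"rx":0,"ry":0,"rz":0},{"fingers":0.064,"x":0,"y":0,"z":0,"rx":0,"ry":0,"rz":0},{"fingers":0.064,"x":0,"y":0,"z":0,"rx":0,"ry":0,"rz":0},{"fingers":0.064,"x":0,"y":0,"z":-0.01,"rx":0,"ry":0,"rz":0},{"fingers":0.064,"x":0,"y":0,"z":-0.02,"rx":0,"ry":0,"rz":0},{"fingers":0.064,"x":0,"y":0,"z":-0.04,"rx":0,"ry":0,"rz":0},{"fingers":0.064,"x":0,"y":0,"z":-0.04,"rx":0,"ry":0,"rz":0},{"fingers":0.064,"x":0,"y":0,"z":0,"rx":0,"ry":0,"rz":0}]'
python3 look.py w8 | grep -A4 tops
python3 -m jog '[{"fingers":0.064,"x":0.003,"y":-0.042,"z":0,"rx":0,"ry":0,"rz":0},{"fingers":0.064,"x":0.003,"y":-0.042,"z":0,"rx":0,"ry":0,"rz":0},{"fingers":0.064,"x":0.003,"y":-0.042,"z":0,"rx":0,"ry":0,"rz":0},{"fingers":0.064,"x":0.003,"y":-0.042,"z":0,"rx":0,"ry":0,"rz":0},{"fingers":0.064,"x":0.003,"y":-0.042,"z":0,"rx":0,"ry":0,"rz":0},{"fingers":0.064,"x":0.003,"y":-0.042,"z":0,"rx":0,"ry":0,"rz":0},{"fingers":0.064,"x":0.003,"y":-0.042,"z":0,"rx":0,"ry":0,"rz":0},{"fingers":0.064,"x":0.003,"y":-0.042,"z":0,"rx":0,"ry":0,"rz":0}]' >/dev/null
python3 -m jog '[{"fingers":0.064,"x":0,"y":0,"z":0,"rx":0,"ry":0,"rz":8},{"fingers":0.064,"x":0,"y":0,"z":0,"rx":0,"ry":0,"rz":0},{"fingers":0.064,"x":0,"y":0,"z":0,"rx":0,"ry":0,"rz":0}]'
cat > rack.py <<'E'
import sys
from h import *
o=r.get_obs();im,d,k=wrist(sys.argv[1]);P=cloud(d,k["mtx"],k["extrinsics"])
R=cv2.Rodrigues(o['orientation'])[0];print("tool y deg",np.degrees(np.arctan2(R[1,1],R[0,1])))
red=(im[...,0]>45)&(im[...,0]>2.0*im[...,2].clip(1))&(im[...,1]<.55*im[...,0]);P[~red]=np.nan
c0=np.array([.537,-.178]);yaw=np.radians(-12.9)
A=top(P,c0,yaw,(.13,.05),.05,.09)
for xc in(-69,-23,23,69):
    B=A[abs(A[:,0]-xc/1e3)<.02]
    if len(B)<30: continue
    C=B[B[:,2]>np.percentile(B[:,2],95)-.003];m=(np.percentile(C[:,:2],2,axis=0)+np.percentile(C[:,:2],98,axis=0))/2
    w=c0+[m[0]*np.cos(yaw)-m[1]*np.sin(yaw),m[0]*np.sin(yaw)+m[1]*np.cos(yaw)]
    print(xc,"local",m*1e3,"world",w,"top",np.median(C[:,2]),"in tool mm",(np.r_[w,0]-o['tcp_pos'])@R[:,:2]*1e3,"rect",cv2.minAreaRect(C[:,:2].astype(np.float32))[2])
E
python3 rack.py w9
```

```text
clock: 13.9
tcp_pos: [0.5691, 0.1617, 0.1151]
orientation: [0.128, 3.132, 0.006]
contact_force: [0.1, -0.3, -0.7]
grip_width: 0.0637
gripper_force: 0.0
tops x mm [(-94, 55), (-92, 81), (-90, 101), (-88, 87), (-86, 82), (-84, 102), (-82, 92), (-80, 84), (-78, 95), (-76, 102), (-74, 101), (-72, 67), (-70, 98), (-68, 100), (-66, 98), (-64, 66), (-62, 98), (-60, 99), (-58, 86), (-56, 79), (-54, 98), (-52, 99), (-50, 66), (-48, 98), (-46, 98), (-44, 92), (-42, 81), (-40, 91), (-38, 92), (-36, 80), (-34, 91), (-32, 93), (-30, 79), (-28, 96), (-26, 84), (-24, 73), (-22, 93), (-20, 82), (-18, 78), (-16, 93), (-14, 73), (-12, 90), (-10, 83), (-8, 75), (-6, 85), (-4, 71), (-2, 85), (0, 66), (2, 88), (4, 71), (6, 87), (8, 67), (10, 61), (38, 105), (40, 90), (42, 63), (44, 81), (46, 66), (48, 75), (50, 64), (52, 64), (54, 61), (56, 46), (58, 56), (60, 44), (62, 57), (64, 21)]
tops y pct [-17.857   17.1099]
tcp in jig local mm 8.896198649731879 2.392410834191232 115.13720617288948 F [ 0.1472 -0.3012 -0.7332]
clock: 15.32
tcp_pos: [0.5149, -0.1711, 0.11]
orientation: [-0.34, -3.122, -0.001]
contact_force: [0.2, 0.0, -0.0]
grip_width: 0.0639
gripper_force: 0.0
tool y deg 77.57531828454441
-69 local [-68.5638   0.0126] world [ 0.4702 -0.1627] top 0.05507262175658412 in tool mm [45.3564 -1.4257] rect 89.1096420288086
-23 local [-22.9939  -0.1555] world [ 0.5146 -0.173 ] top 0.05503830583408237 in tool mm [-0.2105 -1.9719] rect 89.44820404052734
69 local [68.999  -0.9487] world [ 0.604  -0.1943] top 0.07301347357247381 in tool mm [-92.1936  -3.5282] rect 0.7390832901000977
```

```bash
python3 -m jog '[{"fingers":0.064,"x":0,"y":-0.0005,"z":0.03,"rx":0,"ry":0,"rz":0.7},{"fingers":0.064,"x":0,"y":0,"z":0.03,"rx":0,"ry":0,"rz":0},{"fingers":0.064,"x":0,"y":0,"z":0.025,"rx":0,"ry":0,"rz":0},{"fingers":0.064,"x":0,"y":0,"z":0.015,"rx":0,"ry":0,"rz":0},{"fingers":0.064,"x":0,"y":0,"z":0.0065,"rx":0,"ry":0,"rz":0},{"fingers":0.064,"x":0,"y":0,"z":0,"rx":0,"ry":0,"rz":0},{"fingers":0.064,"x":0,"y":0,"z":0,"rx":0,"ry":0,"rz":0}]' && python3 -m jog '[{"fingers":0.03,"x":0,"y":0,"z":0,"rx":0,"ry":0,"rz":0},{"fingers":0.03,"x":0,"y":0,"z":0,"rx":0,"ry":0,"rz":0},{"fingers":0.03,"x":0,"y":0,"z":0,"rx":0,"ry":0,"rz":0},{"fingers":0.03,"x":0,"y":0,"z":0,"rx":0,"ry":0,"rz":0}]' 40
python3 -m jog '[{"fingers":0.03,"x":0,"y":0,"z":-0.01,"rx":0,"ry":0,"rz":0},{"fingers":0.03,"x":0,"y":0,"z":-0.03,"rx":0,"ry":0,"rz":0},{"fingers":0.03,"x":0,"y":0,"z":-0.05,"rx":0,"ry":0,"rz":0},{"fingers":0.03,"x":0,"y":0,"z":-0.04,"rx":0,"ry":0,"rz":0},{"fingers":0.03,"x":0,"y":0,"z":0,"rx":0,"ry":0,"rz":0},{"fingers":0.03,"x":0,"y":0,"z":0,"rx":0,"ry":0,"rz":0}]'
python3 look.py w10 | head -6
```

```text
clock: 16.25
tcp_pos: [0.5155, -0.1727, 0.0046]
orientation: [0.365, 3.119, -0.0]
contact_force: [0.4, -0.2, -0.4]
grip_width: 0.0632
gripper_force: 0.0
clock: 16.75
tcp_pos: [0.5156, -0.1727, 0.0046]
orientation: [0.365, 3.119, 0.0]
contact_force: [-0.8, 0.6, 6.4]
grip_width: 0.0433
gripper_force: 40.5
clock: 17.5
tcp_pos: [0.5144, -0.1722, 0.1335]
orientation: [-0.365, -3.12, -0.001]
contact_force: [-0.6, -0.0, -0.5]
grip_width: 0.0431
gripper_force: 41.4
tool y dir deg 76.660335737608 z axis [-0.0005  0.0004 -1.    ]
held tool mm 5130
[[ -4.7205 -22.2195 -51.3762]
 [  4.5348  -1.2472 -42.8077]
 [  5.4795  19.388   -6.9868]]
tops x mm [(-94, 7), (-92, 18), (-90, 19), (-88, 22), (-86, 23), (-84, 15), (-82, 16), (-80, 20), (-78, 22), (-76, 16), (-74, 16), (-72, 22), (-70, 22), (-68, 20), (-66, 14), (-64, 22), (-62, 22), (-60, 20), (-58, 15), (-56, 19), (-54, 22), (-52, 17), (-50, 18), (-48, 20), (-46, 21), (-44, 19), (-42, 19), (-40, 19), (-38, 19), (-36, 14), (-34, 23), (-32, 20), (-30, 19), (-28, 17), (-26, 19), (-24, 15), (-22, 18), (-20, 18), (-18, 19), (-16, 19), (-14, 19), (-12, 18), (-10, 22), (-8, 15), (-6, 19), (-4, 20), (-2, 16), (0, 18), (2, 18), (4, 17), (6, 16), (8, 19), (10, 15), (12, 3), (38, 12), (40, 43), (42, 14), (44, 22), (46, 17), (48, 20), (50, 14), (52, 17), (54, 13), (56, 16), (58, 12), (60, 11), (62, 14), (64, 6)]
```

```bash
python3 -m jog '[{"fingers":0.03,"x":0.002,"y":0.022,"z":0,"rx":0,"ry":0,"rz":0},{"fingers":0.03,"x":0,"y":0.045,"z":0,"rx":0,"ry":0,"rz":0},{"fingers":0.03,"x":0,"y":0.05,"z":0,"rx":0,"ry":0,"rz":0},{"fingers":0.03,"x":0,"y":0.05,"z":0,"rx":0,"ry":0,"rz":0},{"fingers":0.03,"x":0,"y":0.052,"z":0,"rx":0,"ry":0,"rz":0},{"fingers":0.03,"x":0,"y":0.05,"z":0,"rx":0,"ry":0,"rz":0},{"fingers":0.03,"x":0,"y":0.045,"z":0,"rx":0,"ry":0,"rz":0},{"fingers":0.03,"x":0,"y":0.025,"z":0,"rx":0,"ry":0,"rz":0}]' >/dev/null;  python3 -m jog '[{"fingers":0.03,"x":0,"y":0,"z":0,"rx":0,"ry":0,"rz":-8.7},{"fingers":0.03,"x":0,"y":0,"z":0,"rx":0,"ry":0,"rz":0},{"fingers":0.03,"x":0,"y":0,"z":0,"rx":0,"ry":0,"rz":0}]'
python3 look.py w11 | sed 's/.*(4, /(4, /'
```

```text
clock: 18.92
tcp_pos: [0.591, 0.1562, 0.1334]
orientation: [-0.135, -3.138, 0.001]
contact_force: [0.7, -0.4, -0.7]
grip_width: 0.0432
gripper_force: 41.4
tool y dir deg 85.08039302117095 z axis [-0.0009 -0.0007 -1.    ]
held tool mm 5811
[[ -3.8051 -22.2765 -51.3634]
 [  4.8562  -1.1738 -37.7247]
 [ 28.4815  20.0294  79.3355]]
(4, 82), (6, 65), (8, 74), (10, 75), (38, 77), (40, 68), (42, 61), (44, 85), (46, 72), (48, 65), (50, 61), (52, 63), (54, 64), (56, 56), (58, 15)]
tops y pct [-17.9429  17.0773]
tcp in jig local mm 31.209017161940253 -1.2373287953832386 133.3910159576624 F [ 0.656  -0.386  -0.7491]
```

```bash
python3 -m jog '[{"fingers":0.03,"x":0.001,"y":0.002,"z":0.03,"rx":0,"ry":0,"rz":-0.3},{"fingers":0.03,"x":0,"y":0,"z":0.03,"rx":0,"ry":0,"rz":0},{"fingers":0.03,"x":0,"y":0,"z":0.02,"rx":0,"ry":0,"rz":0},{"fingers":0.03,"x":0,"y":0,"z":0.02,"rx":0,"ry":0,"rz":0},{"fingers":0.03,"x":0,"y":0,"z":0.015,"rx":0,"ry":0,"rz":0},{"fingers":0.03,"x":0,"y":0,"z":0.009,"rx":0,"ry":0,"rz":0},{"fingers":0.03,"x":0,"y":0,"z":0.003,"rx":0,"ry":0,"rz":0},{"fingers":0.03,"x":0,"y":0,"z":0,"rx":0,"ry":0,"rz":0}]';python3 -m jog '[{"fingers":0.03,"x":-0.0015,"y":0,"z":0,"rx":0,"ry":0,"rz":0},{"fingers":0.03,"x":0,"y":0,"z":0,"rx":0,"ry":0,"rz":0}]';python3 -m jog '[{"fingers":0.03,"x":-0.001,"y":0,"z":0,"rx":0,"ry":0,"rz":0},{"fingers":0.03,"x":0,"y":0,"z":0,"rx":0,"ry":0,"rz":0}]'
```

```text
clock: 19.98
tcp_pos: [0.5907, 0.1599, 0.0071]
orientation: [0.119, 3.139, 0.0]
contact_force: [0.2, -0.2, -0.1]
grip_width: 0.0431
gripper_force: 41.4
clock: 20.23
tcp_pos: [0.5924, 0.1598, 0.0073]
orientation: [0.119, 3.138, 0.001]
contact_force: [-0.1, 0.2, -0.7]
grip_width: 0.043
gripper_force: 41.4
clock: 20.48
tcp_pos: [0.593, 0.1597, 0.0069]
orientation: [0.119, 3.139, 0.0]
contact_force: [0.0, -0.2, -1.7]
grip_width: 0.0432
gripper_force: 41.4
```

```bash
python3 -m jog '[{"fingers":0.03,"x":-0.0005,"y":-0.001,"z":0,"rx":0,"ry":0,"rz":0.3},{"fingers":0.03,"x":0,"y":0,"z":0,"rx":0,"ry":0,"rz":0}]';python3 -m jog '[{"fingers":0.03,"x":-0.001,"y":0,"z":0,"rx":0,"ry":0,"rz":0},{"fingers":0.03,"x":0,"y":0,"z":0,"rx":0,"ry":0,"rz":0}]';python3 -m jog '[{"fingers":0.03,"x":-0.001,"y":0,"z":0,"rx":0,"ry":0,"rz":0},{"fingers":0.03,"x":0,"y":0,"z":0,"rx":0,"ry":0,"rz":0}]'
```

```text
clock: 20.72
tcp_pos: [0.5933, 0.1584, 0.0068]
orientation: [-0.128, -3.139, 0.0]
contact_force: [-0.2, 0.2, -0.6]
grip_width: 0.0429
gripper_force: 41.4
clock: 20.98
tcp_pos: [0.5944, 0.1586, 0.0068]
orientation: [0.127, 3.139, 0.0]
contact_force: [-1.2, -0.0, -0.8]
grip_width: 0.043
gripper_force: 41.4
clock: 21.22
tcp_pos: [0.5946, 0.1585, 0.0066]
orientation: [-0.127, -3.138, 0.0]
contact_force: [-2.2, -0.0, 0.5]
grip_width: 0.0431
gripper_force: 41.5
```

Contact with the far stop. I'll lower it to the plate.

```bash
python3 -m jog '[{"fingers":0.03,"x":0.0005,"y":0,"z":0.0015,"rx":0,"ry":0,"rz":0},{"fingers":0.03,"x":0,"y":0,"z":0,"rx":0,"ry":0,"rz":0}]';python3 -m jog '[{"fingers":0.03,"x":0,"y":0,"z":0.001,"rx":0,"ry":0,"rz":0},{"fingers":0.03,"x":0,"y":0,"z":0,"rx":0,"ry":0,"rz":0}]';python3 -m jog '[{"fingers":0.03,"x":0,"y":0,"z":0.001,"rx":0,"ry":0,"rz":0},{"fingers":0.03,"x":0,"y":0,"z":0,"rx":0,"ry":0,"rz":0}]'
```

```text
clock: 21.48
tcp_pos: [0.5946, 0.1585, 0.0051]
orientation: [-0.127, -3.139, 0.0]
contact_force: [0.5, 0.2, -0.7]
grip_width: 0.0431
gripper_force: 41.4
clock: 21.72
tcp_pos: [0.5947, 0.1585, 0.0047]
orientation: [-0.127, -3.139, -0.0]
contact_force: [-4.1, -0.3, 6.0]
grip_width: 0.0432
gripper_force: 41.9
clock: 21.98
tcp_pos: [0.5947, 0.1586, 0.0046]
orientation: [-0.127, -3.139, -0.001]
contact_force: [-7.2, -1.3, 13.0]
grip_width: 0.0434
gripper_force: 42.9
```

```bash
python3 -m jog '[{"fingers":0.06,"x":0.001,"y":0,"z":-0.002,"rx":0,"ry":0,"rz":0},{"fingers":0.064,"x":0,"y":0,"z":0,"rx":0,"ry":0,"rz":0},{"fingers":0.064,"x":0,"y":0,"z":0,"rx":0,"ry":0,"rz":0},{"fingers":0.064,"x":0,"y":0,"z":-0.01,"rx":0,"ry":0,"rz":0},{"fingers":0.068,"x":0,"y":0,"z":-0.02,"rx":0,"ry":0,"rz":0},{"fingers":0.068,"x":0,"y":0,"z":-0.04,"rx":0,"ry":0,"rz":0},{"fingers":0.068,"x":0,"y":0,"z":-0.04,"rx":0,"ry":0,"rz":0},{"fingers":0.068,"x":0,"y":0,"z":0,"rx":0,"ry":0,"rz":0}]'
python3 look.py w12 | grep -A4 tops| sed 's/.*(0, /(0, /'
python3 -m jog '[{"fingers":0.07,"x":-0.005,"y":-0.03,"z":0,"rx":0,"ry":0,"rz":0},{"fingers":0.07,"x":-0.005,"y":-0.05,"z":0,"rx":0,"ry":0,"rz":0},{"fingers":0.07,"x":-0.005,"y":-0.05,"z":0,"rx":0,"ry":0,"rz":0},{"fingers":0.07,"x":-0.005,"y":-0.05,"z":0,"rx":0,"ry":0,"rz":0},{"fingers":0.07,"x":-0.005,"y":-0.05,"z":0,"rx":0,"ry":0,"rz":0},{"fingers":0.07,"x":-0.005,"y":-0.05,"z":0,"rx":0,"ry":0,"rz":0},{"fingers":0.07,"x":-0.005,"y":-0.045,"z":0,"rx":0,"ry":0,"rz":0},{"fingers":0.07,"x":-0.004,"y":-0.025,"z":0,"rx":0,"ry":0,"rz":0}]' >/dev/null
python3 -m jog '[{"fingers":0.07,"x":0,"y":0,"z":0,"rx":0,"ry":0,"rz":8.3},{"fingers":0.07,"x":0,"y":0,"z":0,"rx":0,"ry":0,"rz":0},{"fingers":0.07,"x":0,"y":0,"z":0,"rx":0,"ry":0,"rz":0}]'
python3 rack.py w13
```

```text
clock: 22.98
tcp_pos: [0.5969, 0.1592, 0.1204]
orientation: [0.128, 3.131, 0.005]
contact_force: [0.5, -0.6, 0.4]
grip_width: 0.0681
gripper_force: 0.0
(0, 91), (2, 78), (4, 76), (6, 86), (8, 73), (10, 69), (12, 12), (28, 86), (30, 96), (32, 70), (34, 82), (36, 71), (38, 72), (40, 75), (42, 74), (44, 83), (46, 76), (48, 68), (50, 79), (52, 70), (54, 67), (56, 64), (58, 56), (60, 55), (62, 62), (64, 21)]
tops y pct [-18.1577  17.807 ]
tcp in jig local mm 36.79621333771695 2.21827445973446 120.3931810726676 F [ 0.4727 -0.5987  0.3853]
clock: 24.4
tcp_pos: [0.604, -0.1926, 0.1149]
orientation: [-0.349, -3.121, -0.001]
contact_force: [0.3, 0.1, -0.4]
grip_width: 0.0698
gripper_force: 0.0
tool y deg 77.25726718337181
-69 local [-67.5611   0.2049] world [ 0.4712 -0.1627] top 0.055110825709404426 in tool mm [136.067  -0.165] rect 89.76708221435547
69 local [69.3703 -0.7157] world [ 0.6045 -0.1942] top 0.0730261318194551 in tool mm [-0.8613 -1.4615] rect 0.05411482974886894
```

View pics/w12.png

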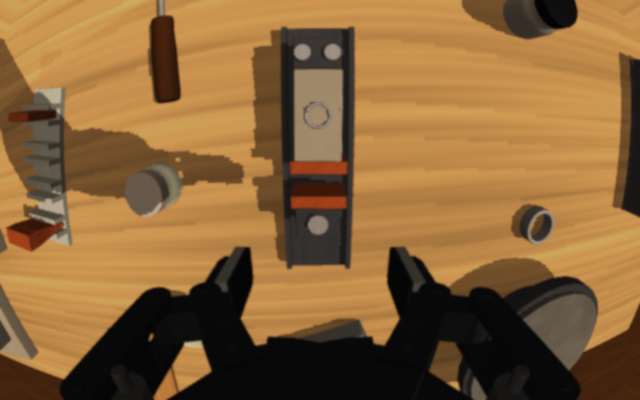

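Both spacers stand upright, at rows 168 (against the brick) and 200 (against the far stop). The gap left is about 16 mm, so the wedge is next.

```bash
python3 -m jog '[{"fingers":0.07,"x":-0.001,"y":0,"z":0.03,"rx":0,"ry":0,"rz":0},{"fingers":0.07,"x":0,"y":0,"z":0.03,"rx":0,"ry":0,"rz":0},{"fingers":0.066,"x":0,"y":0,"z":0.02,"rx":0,"ry":0,"rz":0},{"fingers":0.066,"x":0,"y":0,"z":0.01,"rx":0,"ry":0,"rz":0},{"fingers":0.066,"x":0,"y":0,"z":0.0035,"rx":0,"ry":0,"rz":0},{"fingers":0.066,"x":0,"y":0,"z":0,"rx":0,"ry":0,"rz":0},{"fingers":0.066,"x":0,"y":0,"z":0,"rx":0,"ry":0,"rz":0}]' && python3 -m jog '[{"fingers":0.035,"x":0,"y":0,"z":0,"rx":0,"ry":0,"rz":0},{"fingers":0.035,"x":0,"y":0,"z":0,"rx":0,"ry":0,"rz":0},{"fingers":0.035,"x":0,"y":0,"z":0,"rx":0,"ry":0,"rz":0},{"fingers":0.035,"x":0,"y":0,"z":0,"rx":0,"ry":0,"rz":0}]' 80
python3 -m jog '[{"fingers":0.035,"x":0,"y":0,"z":-0.01,"rx":0,"ry":0,"rz":0},{"fingers":0.035,"x":0,"y":0,"z":-0.03,"rx":0,"ry":0,"rz":0},{"fingers":0.035,"x":0,"y":0,"z":-0.05,"rx":0,"ry":0,"rz":0},{"fingers":0.035,"x":0,"y":0,"z":-0.04,"rx":0,"ry":0,"rz":0},{"fingers":0.035,"x":0,"y":0,"z":0,"rx":0,"ry":0,"rz":0},{"fingers":0.035,"x":0,"y":0,"z":0,"rx":0,"ry":0,"rz":0}]'
python3 look.py w14 | head -5
python3 - <<'E'
from h import *
o=r.get_obs();f=np.load("pics/w14.npz");im=f['im'];P=cloud(f['d'],f['m'],f['E']);R=cv2.Rodrigues(o['orientation'])[0];Q=(P-o['tcp_pos'])@R
red=(im[...,0]>45)&(im[...,0]>2.0*im[...,2].clip(1))&(im[...,1]<.55*im[...,0])
for z in range(-60,22,5):
    s=red&(abs(Q[...,2]*1e3-z)<2.5)&(abs(Q[...,1])<.04)&(abs(Q[...,0])<.03);B=Q[s]
    if len(B)>8:print(z,len(B),np.percentile(B[:,0],[5,50,95])*1e3,np.percentile(B[:,1],[2,98])*1e3)
E
```

```text
clock: 25.32
tcp_pos: [0.6059, -0.1939, 0.0226]
orientation: [0.354, 3.12, -0.0]
contact_force: [0.5, -0.3, -0.4]
grip_width: 0.0661
gripper_force: 0.0
clock: 25.82
tcp_pos: [0.6061, -0.194, 0.0228]
orientation: [0.354, 3.12, -0.0]
contact_force: [-0.2, 0.2, 5.7]
grip_width: 0.0486
gripper_force: 83.0
clock: 26.58
tcp_pos: [0.6045, -0.1932, 0.1512]
orientation: [-0.354, -3.12, -0.001]
contact_force: [0.1, -0.2, -1.8]
grip_width: 0.0481
gripper_force: 82.6
tool y dir deg 77.0612262634843 z axis [-0.0012  0.0006 -1.    ]
held tool mm 7698
[[ -8.8185 -25.155  -51.407 ]
 [  6.5926  -1.2835 -49.4672]
 [ 11.0316  22.2221   8.0869]]
-55 14 [-5.4634  6.5024 10.2688] [-25.3813  19.1434]
-50 4531 [-8.3032  1.8544 10.1949] [-24.7955  21.8084]
-45 512 [ 9.634  10.1274 10.6822] [-24.5436  21.2899]
-40 486 [ 9.6159 10.1715 10.6306] [-24.2745  20.9896]
-35 403 [ 9.573  10.0673 10.6139] [-23.8089  21.3663]
-30 254 [8.8644 9.4412 9.9759] [-24.7367  21.5377]
-25 302 [7.9697 8.6233 9.1201] [-24.5333  22.0373]
-20 190 [7.4806 7.9972 8.5049] [-24.7455  21.5303]
-15 202 [6.5329 7.1112 7.6021] [-24.61    22.2487]
-10 233 [6.0432 6.5351 7.1388] [-23.9734  20.977 ]
-5 154 [5.1908 5.6334 6.1691] [-24.4685  21.2593]
0 140 [4.3456 4.9241 5.4337] [-24.3786  22.1573]
5 200 [3.8276 4.3093 4.92  ] [-23.6374  21.0915]
10 77 [3.3198 3.6218 3.9876] [-23.6664  21.2678]
```

```bash
python3 -m jog '[{"fingers":0.035,"x":0.008,"y":0.022,"z":0,"rx":0,"ry":0,"rz":0},{"fingers":0.035,"x":0.014,"y":0.045,"z":0,"rx":0,"ry":0,"rz":0},{"fingers":0.035,"x":0.014,"y":0.05,"z":0,"rx":0,"ry":0,"rz":0},{"fingers":0.035,"x":0.014,"y":0.05,"z":0,"rx":0,"ry":0,"rz":0},{"fingers":0.035,"x":0.014,"y":0.052,"z":0,"rx":0,"ry":0,"rz":0},{"fingers":0.035,"x":0.014,"y":0.05,"z":0,"rx":0,"ry":0,"rz":0},{"fingers":0.035,"x":0.014,"y":0.045,"z":0,"rx":0,"ry":0,"rz":0},{"fingers":0.035,"x":0.01,"y":0.025,"z":0,"rx":0,"ry":0,"rz":0}]' >/dev/null;  python3 -m jog '[{"fingers":0.035,"x":0,"y":0,"z":0,"rx":0,"ry":0,"rz":-8.3},{"fingers":0.035,"x":0,"y":0,"z":0,"rx":0,"ry":0,"rz":0},{"fingers":0.035,"x":0,"y":0,"z":0.04,"rx":0,"ry":0,"rz":0},{"fingers":0.035,"x":0,"y":0,"z":0.02,"rx":0,"ry":0,"rz":0},{"fingers":0.035,"x":0,"y":0,"z":0,"rx":0,"ry":0,"rz":0},{"fingers":0.035,"x":0,"y":0,"z":0,"rx":0,"ry":0,"rz":0}]'
python3 look.py w15 | sed 's/.*(-4, /(-4, /'
```

```text
clock: 28.38
tcp_pos: [0.5824, 0.1592, 0.0923]
orientation: [0.131, 3.138, -0.0]
contact_force: [0.4, 0.8, -1.0]
grip_width: 0.0481
gripper_force: 82.7
tool y dir deg 85.23444301358967 z axis [ 0.0006 -0.     -1.    ]
held tool mm 9698
[[ -8.4666 -25.172  -51.3996]
 [  6.7077  -1.2343 -43.9692]
 [ 19.7109  22.3483  79.1347]]
(-4, 107), (-2, 97), (0, 101), (2, 102), (4, 102), (6, 91), (8, 100), (10, 90), (12, 4), (28, 16)]
tops y pct [-17.9093  17.3714]
tcp in jig local mm 22.35487072725614 0.967219481458568 92.30929874836764 F [ 0.4304  0.812  -0.9564]
```

```bash
python3 -m jog '[{"fingers":0.035,"x":0.002,"y":0,"z":0.01,"rx":0,"ry":0,"rz":0},{"fingers":0.035,"x":0,"y":0,"z":0,"rx":0,"ry":0,"rz":0},{"fingers":0.035,"x":0,"y":0,"z":0.01,"rx":0,"ry":0,"rz":0},{"fingers":0.035,"x":0,"y":0,"z":0.01,"rx":0,"ry":0,"rz":0},{"fingers":0.035,"x":0,"y":0,"z":0.01,"rx":0,"ry":0,"rz":0},{"fingers":0.035,"x":0,"y":0,"z":0.003,"rx":0,"ry":0,"rz":0},{"fingers":0.035,"x":0,"y":0,"z":0,"rx":0,"ry":0,"rz":0}]'; python3 look.py w16 | sed 's/.*(-4, /(-4, /' | tail -3;  python3 -m jog '[{"fingers":0.035,"x":0,"y":0,"z":0.004,"rx":0,"ry":0,"rz":0},{"fingers":0.035,"x":0,"y":0,"z":0,"rx":0,"ry":0,"rz":0}]';  python3 -m jog '[{"fingers":0.035,"x":0,"y":0,"z":0.003,"rx":0,"ry":0,"rz":0},{"fingers":0.035,"x":0,"y":0,"z":0,"rx":0,"ry":0,"rz":0}]'
```

```text
clock: 29.3
tcp_pos: [0.5797, 0.1596, 0.0485]
orientation: [-0.128, -3.138, 0.0]
contact_force: [0.3, -0.0, -1.4]
grip_width: 0.0487
gripper_force: 82.7
(-4, 156), (-2, 152), (0, 133), (2, 167), (4, 148), (6, 147), (8, 141), (10, 151), (12, 234), (14, 5), (56, 18), (58, 58), (60, 67), (62, 92), (64, 26)]
tops y pct [-18.2143  17.52  ]
tcp in jig local mm 19.66266025893744 1.2276309411451363 48.4552564272144 F [ 0.2519 -0.     -1.4055]
clock: 29.6
tcp_pos: [0.5797, 0.1597, 0.0447]
orientation: [-0.127, -3.139, 0.0]
contact_force: [0.7, 0.9, -0.7]
grip_width: 0.0486
gripper_force: 82.7
clock: 29.85
tcp_pos: [0.5797, 0.1597, 0.0416]
orientation: [-0.127, -3.139, 0.0]
contact_force: [0.4, 0.2, -0.9]
grip_width: 0.0488
gripper_force: 82.7
```

```bash
python3 -m jog '[{"fingers":0.035,"x":-0.0004,"y":0,"z":0.002,"rx":0,"ry":0,"rz":0},{"fingers":0.035,"x":0,"y":0,"z":0.002,"rx":0,"ry":0,"rz":0},{"fingers":0.035,"x":0,"y":0,"z":0,"rx":0,"ry":0,"rz":0}]';  python3 -m jog '[{"fingers":0.035,"x":0,"y":0,"z":0.002,"rx":0,"ry":0,"rz":0},{"fingers":0.035,"x":0,"y":0,"z":0,"rx":0,"ry":0,"rz":0}]';  python3 -m jog '[{"fingers":0.035,"x":0,"y":0,"z":0.001,"rx":0,"ry":0,"rz":0},{"fingers":0.035,"x":0,"y":0,"z":0,"rx":0,"ry":0,"rz":0}]'
```

```text
clock: 30.22
tcp_pos: [0.5803, 0.1597, 0.0376]
orientation: [-0.128, -3.139, 0.0]
contact_force: [-0.0, 0.1, -1.5]
grip_width: 0.0486
gripper_force: 82.7
clock: 30.48
tcp_pos: [0.5805, 0.1597, 0.0358]
orientation: [0.127, 3.139, 0.0]
contact_force: [1.4, 0.7, -1.2]
grip_width: 0.0484
gripper_force: 82.7
clock: 30.72
tcp_pos: [0.5805, 0.1598, 0.0349]
orientation: [0.127, 3.138, 0.0]
contact_force: [1.0, -0.2, -2.1]
grip_width: 0.0484
gripper_force: 82.7
```

```bash
python3 -m jog '[{"fingers":0.035,"x":0,"y":0,"z":0.001,"rx":0,"ry":0,"rz":0},{"fingers":0.035,"x":0,"y":0,"z":0,"rx":0,"ry":0,"rz":0}]';  python3 -m jog '[{"fingers":0.035,"x":0,"y":0,"z":0.001,"rx":0,"ry":0,"rz":0},{"fingers":0.035,"x":0,"y":0,"z":0,"rx":0,"ry":0,"rz":0}]';  python3 -m jog '[{"fingers":0.035,"x":0,"y":0,"z":0.001,"rx":0,"ry":0,"rz":0},{"fingers":0.035,"x":0,"y":0,"z":0,"rx":0,"ry":0,"rz":0}]'
```

```text
clock: 30.98
tcp_pos: [0.5807, 0.1598, 0.034]
orientation: [0.128, 3.138, 0.0]
contact_force: [0.9, -0.2, -1.6]
grip_width: 0.0486
gripper_force: 82.7
clock: 31.22
tcp_pos: [0.5808, 0.1598, 0.033]
orientation: [0.128, 3.138, 0.0]
contact_force: [3.2, 0.5, -1.2]
grip_width: 0.0482
gripper_force: 82.8
clock: 31.48
tcp_pos: [0.5808, 0.1597, 0.032]
orientation: [0.128, 3.138, 0.0]
contact_force: [3.8, 0.8, 0.5]
grip_width: 0.0485
gripper_force: 82.8
```

```bash
python3 -m jog '[{"fingers":0.035,"x":-0.0007,"y":0,"z":0.001,"rx":0,"ry":0,"rz":0},{"fingers":0.035,"x":0,"y":0,"z":0,"rx":0,"ry":0,"rz":0}]';  python3 -m jog '[{"fingers":0.035,"x":0,"y":0,"z":0.001,"rx":0,"ry":0,"rz":0},{"fingers":0.035,"x":0,"y":0,"z":0,"rx":0,"ry":0,"rz":0}]';  python3 -m jog '[{"fingers":0.035,"x":0,"y":0,"z":0.001,"rx":0,"ry":0,"rz":0},{"fingers":0.035,"x":0,"y":0,"z":0,"rx":0,"ry":0,"rz":0}]'
```

```text
clock: 31.72
tcp_pos: [0.5811, 0.1597, 0.0308]
orientation: [0.127, 3.139, 0.0]
contact_force: [2.9, 0.5, -0.6]
grip_width: 0.0486
gripper_force: 82.8
clock: 31.98
tcp_pos: [0.5812, 0.1597, 0.0298]
orientation: [0.127, 3.139, 0.0]
contact_force: [4.2, 0.4, 0.5]
grip_width: 0.0483
gripper_force: 82.8
clock: 32.22
tcp_pos: [0.5813, 0.1596, 0.0289]
orientation: [0.128, 3.138, 0.0]
contact_force: [5.1, -0.6, 1.3]
grip_width: 0.0487
gripper_force: 82.9
```

```bash
python3 -m jog '[{"fingers":0.035,"x":-0.001,"y":0,"z":0.001,"rx":0,"ry":0,"rz":0},{"fingers":0.035,"x":0,"y":0,"z":0,"rx":0,"ry":0,"rz":0}]';  python3 -m jog '[{"fingers":0.035,"x":0,"y":0,"z":0.001,"rx":0,"ry":0,"rz":0},{"fingers":0.035,"x":0,"y":0,"z":0,"rx":0,"ry":0,"rz":0}]';  python3 -m jog '[{"fingers":0.035,"x":0,"y":0,"z":0.001,"rx":0,"ry":0,"rz":0},{"fingers":0.035,"x":0,"y":0,"z":0,"rx":0,"ry":0,"rz":0}]'; python3 look.py w17 | sed 's/.*(-4, /(-4, /'
```

```text
clock: 32.48
tcp_pos: [0.5815, 0.1595, 0.0275]
orientation: [-0.127, -3.138, 0.0]
contact_force: [1.4, 0.1, 0.1]
grip_width: 0.0483
gripper_force: 83.0
clock: 32.72
tcp_pos: [0.5815, 0.1596, 0.0269]
orientation: [-0.127, -3.138, -0.0]
contact_force: [1.4, 0.6, 4.4]
grip_width: 0.0487
gripper_force: 83.6
clock: 32.98
tcp_pos: [0.5815, 0.1597, 0.0265]
orientation: [-0.127, -3.138, -0.0]
contact_force: [-1.0, 0.2, 9.3]
grip_width: 0.0484
gripper_force: 84.2
tool y dir deg 85.3518325667963 z axis [-0.0008  0.0003 -1.    ]
held tool mm 7999
[[ -8.7174 -25.2584 -51.4798]
 [  9.6818  -1.2369 -49.4547]
 [ 19.4956  22.479  -22.1573]]
(-4, 197), (-2, 203), (0, 173), (2, 215), (4, 191), (6, 192), (8, 182), (10, 459), (12, 2), (42, 2), (44, 89), (46, 149), (48, 131), (50, 137), (52, 127), (54, 123), (56, 111), (58, 84), (60, 63), (62, 95), (64, 6)]
tops y pct [-18.2143  17.6969]
tcp in jig local mm 21.478890699768645 1.4312836378262872 26.456514364963894 F [-0.9543  0.2475  9.2791]
```

View pics/w17.png

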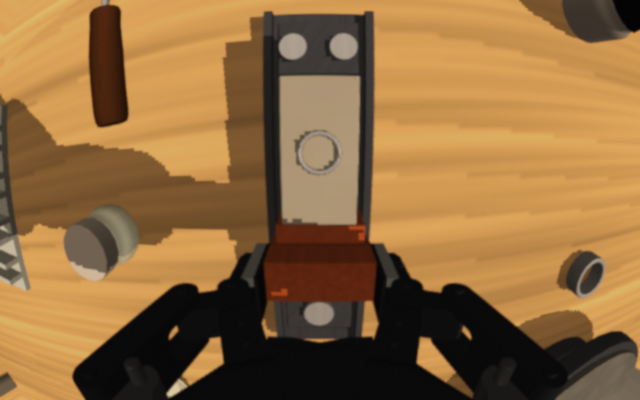

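The wedge is upright and its force is rising in z while staying balanced in x, so it is starting to jam. The brick is flush with the home stop (row 75). I'll push a bit more.

```bash
python3 -m jog '[{"fingers":0.035,"x":0,"y":0,"z":0.001,"rx":0,"ry":0,"rz":0},{"fingers":0.035,"x":0,"y":0,"z":0,"rx":0,"ry":0,"rz":0}]';  python3 -m jog '[{"fingers":0.035,"x":0,"y":0,"z":0.001,"rx":0,"ry":0,"rz":0},{"fingers":0.035,"x":0,"y":0,"z":0,"rx":0,"ry":0,"rz":0}]';  python3 -m jog '[{"fingers":0.035,"x":0,"y":0,"z":0.001,"rx":0,"ry":0,"rz":0},{"fingers":0.035,"x":0,"y":0,"z":0,"rx":0,"ry":0,"rz":0}]'
```

```text
clock: 33.28
tcp_pos: [0.5815, 0.1598, 0.0261]
orientation: [-0.127, -3.138, -0.001]
contact_force: [-3.1, -0.3, 16.4]
grip_width: 0.0488
gripper_force: 84.9
clock: 33.52
tcp_pos: [0.5815, 0.1598, 0.0257]
orientation: [-0.127, -3.138, -0.001]
contact_force: [-4.1, -0.9, 22.3]
grip_width: 0.0482
gripper_force: 85.6
clock: 33.78
tcp_pos: [0.5815, 0.1599, 0.0253]
orientation: [-0.128, -3.138, -0.002]
contact_force: [-7.7, -2.2, 27.2]
grip_width: 0.049
gripper_force: 86.2
```

```bash
python3 -m jog '[{"fingers":0.035,"x":0.001,"y":0,"z":0,"rx":0,"ry":0,"rz":0},{"fingers":0.035,"x":0,"y":0,"z":0,"rx":0,"ry":0,"rz":0}]'; python3 look.py w18 | sed 's/.*(-4, /(-4, /'
python3 - <<'E'
from h import *
im,_=r.grab_frame("side");cv2.imwrite("pics/s2.png",cv2.resize(im[135:275,270:410,::-1],(600,600),interpolation=cv2.INTER_CUBIC))
E
```

```text
clock: 34.02
tcp_pos: [0.5816, 0.1599, 0.0254]
orientation: [0.128, 3.138, 0.002]
contact_force: [-4.5, -1.3, 24.1]
grip_width: 0.0487
gripper_force: 85.7
tool y dir deg 85.33627935521645 z axis [ 0.0012  0.0013 -1.    ]
held tool mm 7961
[[ -8.8454 -25.3166 -51.5401]
 [  9.5559  -1.2574 -49.5522]
 [ 19.5438  22.4148 -23.756 ]]
(-4, 203), (-2, 192), (0, 200), (2, 201), (4, 188), (6, 192), (8, 186), (10, 465), (12, 2), (42, 2), (44, 131), (46, 156), (48, 138), (50, 133), (52, 122), (54, 130), (56, 101), (58, 93), (60, 74), (62, 86), (64, 5)]
tops y pct [-18.2064  17.8054]
tcp in jig local mm 21.51553127377903 1.650432448947523 25.366237337683227 F [-4.5412 -1.3427 24.0806]
```

View pics/s2.png

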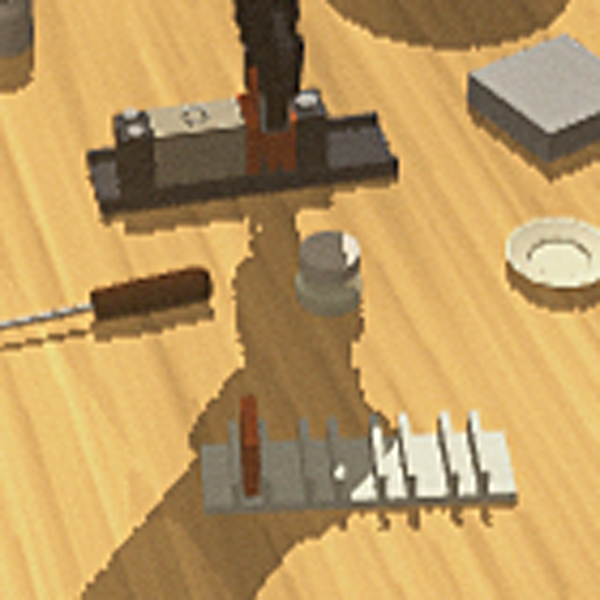

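```bash
python3 -c "
from bench import r
o=r.get_obs();print(o['contact_force'],o['gripper_force']);print(r.hand_in())"
```

```text
[-4.0659628  -1.11087545 23.52811291] 85.66226363182068
the job is handed in; nothing more can be done
None
```

The brick is against the home stop with two spacers in the gap and the third left in the rack; the wedge is jammed upright at about 24 N, still gripped, and the job was handed in at about 34 s with no verdict shown.

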